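# Dial open the medicine lock box and put its jar in the dispensing tray

## Task

Unlock the medicine box on the consulting desk: dial its three number wheels to 3-7-5, read from left to right as you face the box from the robot's side, then slide the catch to the right so that the sprung lid opens. Lift the jar out of its slanted pocket, stand it upright on the bare desk and let go of it so that you can take it again by the cap, and set it upright in the empty cell of the dispensing tray. Leave the lid open with catch and wheels as you set them, and leave the two bottles in the tray and the phone as they are.

Things in the scene. Friction and masses are not known exactly. Their poses are not given: they have to be found in the camera images.
- lockbox: Grey steel medicine box fixed to the desk. Origin: centre of its underside; x to its back, y to its left. Footprint x -105..95, y -80..80 mm. Its front part (x -105..-40) is the lock housing, 58 mm high with a black top face carrying wheels and catch. Behind it the jar's chamber, walls 4 mm thick, 58 mm high, under a lid that is 90 mm high when shut (lid's front at x -40).
- wheel_a (a joint): Left number wheel, black, radius 18, 12 mm wide, axle along the box's y, ten white digits on its rim, upright to the robot; the digit on top, between two white marks, is set. Value = digit x 0.6283 rad (whole turns count on; no stops). Pushing the top away from the robot (+x) raises it, 11.3 mm of rim per digit. Snaps in within a third of a digit, may stay between; 2 N at the rim passes a click. Goal: 3.
- wheel_b (a joint): Middle number wheel, just like the left one. Goal: digit 7 (4.398 rad).
- wheel_c (a joint): Right number wheel, just like the left one. Goal: digit 5 (3.142 rad).
- wheel_a_top (a point): Top of the left wheel's rim, 65 mm above the desk, at box x -78, y +60 mm; axes as the box. The rim stands 7 mm out of the black face (slots in it fit the wheels closely). A closed fingertip pressed on it with 5 to 10 N and drawn along the box's x turns the wheel; the shut lid stands 38 mm behind this point.
- wheel_b_top (a point): Top of the middle wheel's rim, 65 mm above the desk, at box x -78, y +30 mm; axes as the box.
- wheel_c_top (a point): Top of the right wheel's rim, 65 mm above the desk, at box x -78, y 0 mm; axes as the box.
- catch (a joint): Sliding catch, in m: 0 locked, 0.010 slid fully to the right (the box's -y). It stays where it is left; about 1.5 N moves it. The wheels stop it after 1.5 mm unless all three are on the code; it frees the lid at 8 mm.
- catch_knob (a point): Top centre of the catch's black thumb piece, 22 mm along the box's x, 10 mm along y, standing 14 mm above the black face (top 72 mm above the desk). Locked it is at box x -78, y -46 mm, with 35 mm of free face between it and the right wheel. Moves with the catch; axes as the box.
- lid (a joint): Lid, hinged along the chamber's far top edge (box x +95, z 58 mm): 0 shut, 1.9 rad fully open, leaning back past upright (its edge then 186 mm above the desk; it reaches back to box x +170). Sprung: swings open by itself in about a second once the catch frees it, and stays open.
- jar: Amber jar, 66 mm high, 55 to 100 g: body 36 mm across and 47 mm high, white cap 33 mm across and 16 mm high. Origin: centre of its underside, z along its axis to the cap. At first it rests in a slanted pocket in the chamber, origin at box x 0, y 0, z 22 mm, leaning 40 degrees from upright with the cap towards the box's back (+x); 55 mm free at each side of its upper body.
- tray: White dispensing tray fixed to the desk, 54 (x) by 156 (y) by 46 mm high; origin: centre of its underside. Three open cells in a row along y, each 48 by 48 mm inside, walls 3 mm, floor 5 mm above the desk. The cell at +y is empty; a tall and a small bottle stand in the two others.
- cell (a point): Centre of the empty cell's floor, 5 mm above the desk; axes as the tray. The next cell's centre is 51 mm towards -y; the cell's walls rise 41 mm above this point, so the jar's cap stands clear of them and fingers fit only there.
- bottle_tall: Bystander: amber bottle, 30 mm across, 78 mm high, standing in a cell of the tray. Origin: centre of its underside.
- bottle_small: Bystander: amber bottle, 32 mm across, 50 mm high, standing in a cell of the tray. Origin: centre of its underside.
- phone: Bystander: black phone lying flat, 150 x 74 x 9 mm, on the desk beyond the work. Origin: centre of its underside.
There are look-alikes about, which are no part of the job. Of the things shaped like the tray, the white one is meant.

How it is judged:
By the outcome, as a careful person would: the job done as asked, in the order asked, and still so for the second after the job is handed in, with the robot touching nothing.
It also fails if it takes over 72 s, if anything falls off the work surface, if the arm or the gripper's body presses on something with over 40 N, if the wrist force passes 120 N, or if a joint passes its speed limit or range.

## Robot

A 6-joint arm with a two-finger parallel gripper is mounted at the origin on the work surface. World frame = base frame: x ahead of the robot, y to its left, z up, the work surface at z = 0. Lengths are in m, angles in rad, forces in N, time in s.
With the tool pointing down it reaches from about 0.35 to 0.975 m from the base axis. Payload 4.9 kg.
Tool frame: the origin (TCP) lies on the mounting face of the last link; the fingertips stand 173 mm ahead of it and the grasp point (between the pads) lies 155 mm ahead of it; z points along the fingers, y is the direction in which the jaws open and shut (so a half turn about z gives the same grasp; the last joint's range is limited). The gripper opens to 85 mm and grips with 20 to 120 N. Pads are 22 mm wide; open, the fingers measure 114 mm over their backs; the gripper's body (76 mm by 85 mm) begins 54 mm behind the grasp point. The pads swing forward as they close: fully open they stand 13 mm farther back than shut.
Start: joints at [1.146, 0.053, 1.613, -0, 1.476, -0.119], TCP at [0.188, 0.596, 0.405] pointing down, gripper open.
Joint ranges: [-3.01, 3.01], [-1.01, 2.22], [0.06, 2.58], [-1.02, 4.17], [0.09, 2.62], [-3.14, 3.14]. Speed limits (rad/s): [2.57, 2.57, 3.14, 3.14, 3.14, 3.14].

## Interface

Orientations are given as a rotation vector (axis times angle).
In Python, from station import ctrl gives the robot as it stands. The module is installed in compiled form; this text tells all that it offers.
- The arm moves only by the tool jog_arm, never from a script. Its argument "steps" is a list of rows, each a list of 2 entries, a list of its own where there are three numbers: the shift along the tool's x, y, z in cm, then the turn, a rotation vector about the tool's x, y, z in degrees. In form: [[[tx, ty, tz], [rx, ry, rz]], ...]. A call has 1 to 8 rows; each row shifts and turns the pose as measured when the row begins, along the tool's axes as they then stand; what a row does not reach is not made up. A row lasts 1/10 s, in which the tool goes at most 50 mm and 8.59 degrees, less where a joint would pass 70% of its speed; a pose out of reach is approached as far as the arm can. A call is refused whole if a number of a shift passes 5 or a number of a turn 8.59, either way. A call with a gripper value outside its range is refused whole. "fingers" is the gripper command: -1 is shut, 1 is fully open, values between are in proportion, set as the call begins (left out, the last holds). The fingers move at their own pace and stop on an object; "grip_force" is the grip in N (left out, the last holds). Time passes only in rows, so rows that do not move let the fingers close. It gives the time, the measured TCP pose, the force and the opening at its end, in the units of the state.
- ctrl.get_obs(): the state, without advancing time (a new reading comes with each control period).
- ctrl.get_image(name): name is "side" or "top" or "wrist"; returns the picture (480x640x3 uint8, red, green, blue); there is no depth.
- ctrl.camera_info(name): a dict with "K" (3x3 intrinsics, pixels), "dist_coeffs" ([k1, k2, p1, p2, k3] as OpenCV has them; the pictures are not rectified), "camera_from_world" (4x4, takes a point from world to camera coordinates). Camera axes: x right, y up, looking along -z (the intrinsics and any distortion apply to the point x, -y, -z); pixel columns grow to the right and rows downward; lengths in m; the calibration is good to about 2 mm. A picture is of the moment at which its call begins: read the wrist's pose just before it. camera_info takes no time and is no camera call; for the wrist camera it gives the pose at the moment of the call.
- ctrl.finish_job(): hands the job in, once; it reports no verdict.
The state is a dict: "t": time; "q": joint angles; "dq": joint speeds; "effort": joint torques, N m; "tool_pos": TCP position; "tool_rot": TCP orientation; "contact_force": force on the tool from outside, world axes, zero at the start; "wrist_torque": the same for the moment, N m; "opening": finger opening in m.
Only numpy, scipy, OpenCV 4.12 (cv2) and the standard library are available. Lean on these libraries where they do the work, as an engineer would, in place of code of your own. Each camera call takes 0.05 s, during which the arm holds its last target.

## Working session

There is one attempt and no reset: what is moved stays moved. The work goes in short steps, Python scripts to look and compute and a tool call to move; the robot and the scene stay as the last step left them, time stands still between calls to the robot, and variables do not carry over. Pictures are saved under pics/ and viewed, and the job is handed in when it is done.

Besides the shell and the picture viewer there is one more tool, called after "Emit:" as name([rows], argument=value, ...), one row to a line, values as JSON. jog_arm: Moves the arm, as the interface text tells. Its arguments: {"type":"object","properties":{"steps":{"type":"array","items":{"type":"array"}},"fingers":{"type":"number"},"grip_force":{"type":"number"}},"required":["steps"]}

```bash
mkdir -p pics; cat > h.py <<'E'
import numpy as np, cv2
from scipy.spatial.transform import Rotation as R
from station import ctrl
def snap(name,fn):
    o=ctrl.get_obs(); ci=ctrl.camera_info(name); im=ctrl.get_image(name)
    cv2.imwrite('pics/'+fn+'.png',cv2.cvtColor(im,cv2.COLOR_RGB2BGR))
    np.savez('pics/'+fn+'.npz',K=ci['K'],d=ci['dist_coeffs'],T=ci['camera_from_world'],im=im)
    return im
def load(fn):
    return np.load('pics/'+fn+'.npz')
def ray(c,uv):
    p=cv2.undistortPoints(np.array([[uv]],float),np.array(c['K'],float),np.array(c['d'],float))[0,0]
    T=np.array(c['T']); Rm=T[:3,:3]; o=-Rm.T@T[:3,3]
    return o,Rm.T@np.array([p[0],-p[1],-1.])
def onz(c,uv,z):
    o,d=ray(c,uv); return o+d*(z-o[2])/d[2]
def proj(c,P):
    T=np.array(c['T']); p=T[:3,:3]@np.array(P,float)+T[:3,3]
    q=np.array([[[p[0],-p[1],-p[2]]]])
    return cv2.projectPoints(q,np.zeros(3),np.zeros(3),np.array(c['K'],float),np.array(c['d'],float))[0][0,0]
def tri(rs):
    A=np.zeros((3,3));b=np.zeros(3)
    for o,d in rs:
        d=d/np.linalg.norm(d);M=np.eye(3)-np.outer(d,d);A+=M;b+=M@o
    return np.linalg.solve(A,b)
def st():
    o=ctrl.get_obs(); print({k:np.round(np.array(o[k]),4).tolist() for k in ('t','q','tool_pos','tool_rot','contact_force','opening')}); return o
E
python3 - <<'E'
from h import *
st()
snap('side','s0');snap('top','t0');snap('wrist','w0')
E
```

```text
{'t': 0.0, 'q': [1.146, 0.0533, 1.6143, 0.0, 1.476, -0.119], 'tool_pos': [0.188, 0.5958, 0.4035], 'tool_rot': [-0.4784, -3.1044, 0.003], 'contact_force': [0.4253, -0.7989, -0.066], 'opening': 0.0853}
```

View pics/t0.png

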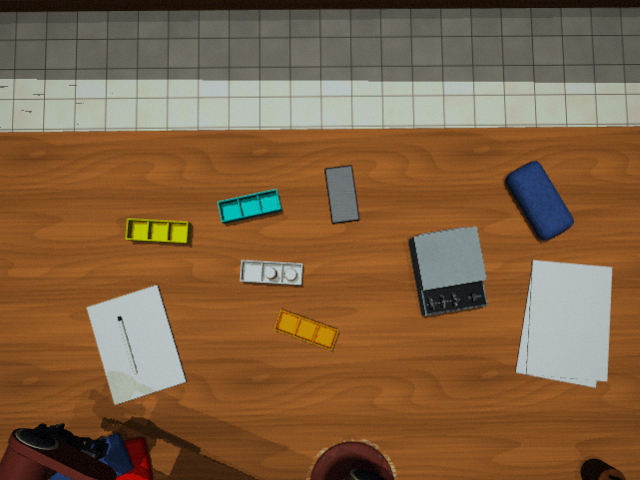

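View pics/s0.png

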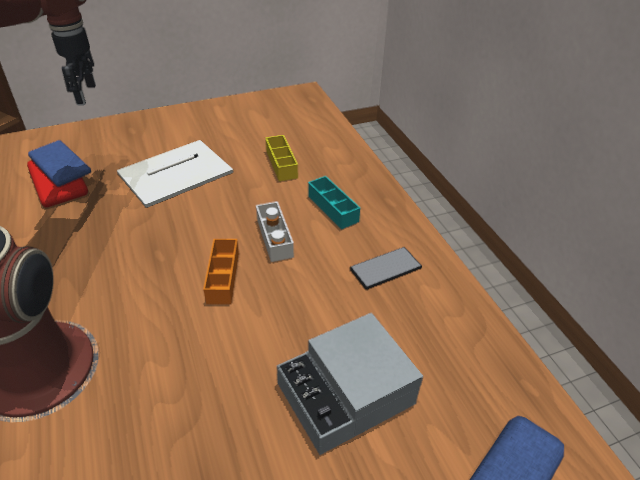

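View pics/w0.png

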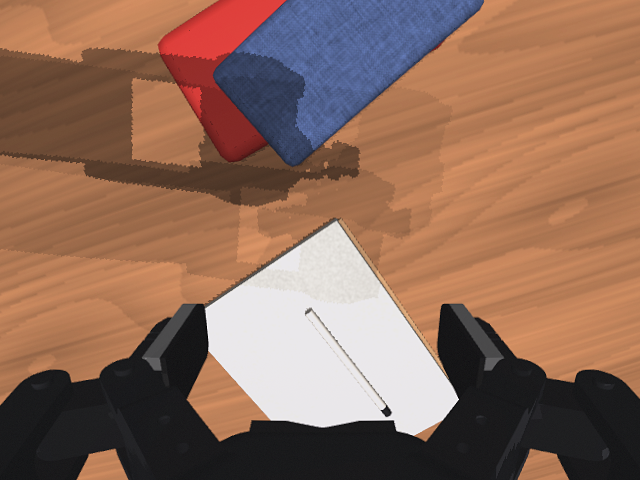

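Top view: box at about (448,270), with its lid to the back and its wheels at the bottom. The white tray is at about (271,273), empty cell on the left. The phone is at (342,194).

```bash
python3 - <<'E'
from h import *
c=load('t0');im=c['im']
a=cv2.resize(im[215:330,395:500],None,fx=5,fy=5,interpolation=cv2.INTER_CUBIC)
b=cv2.resize(im[245:300,225:320],None,fx=5,fy=5,interpolation=cv2.INTER_CUBIC)
b=cv2.copyMakeBorder(b,0,a.shape[0]-b.shape[0],0,0,cv2.BORDER_CONSTANT)
o=np.hstack([a,b])[:,:,::-1]
cv2.imwrite('pics/z0.png',cv2.resize(o,(800,int(o.shape[0]*800/o.shape[1]))))
print(o.shape)
for uv in [(415,238),(476,228),(486,277),(420,289)]: print(onz(c,uv,0.09))
hsv=cv2.cvtColor(im,cv2.COLOR_RGB2HSV)
m=((hsv[...,1]<40)&(hsv[...,2]>90)).astype(np.uint8); m2=np.zeros_like(m); m2[250:295,230:310]=m[250:295,230:310]
k=cv2.morphologyEx(m2,cv2.MORPH_CLOSE,np.ones((9,9)))
cs,_=cv2.findContours(k,cv2.RETR_EXTERNAL,cv2.CHAIN_APPROX_NONE);cc=max(cs,key=cv2.contourArea)
r=cv2.minAreaRect(cc);print(r)
bp=cv2.boxPoints(r)
for p in bp: print(p,onz(c,p,0.046))
E
```

```text
(575, 1000, 3)
[ 0.61679952 -0.16320727  0.09      ]
[ 0.64018187 -0.31623144  0.09      ]
[ 0.51799441 -0.33669346  0.09      ]
[ 0.49035525 -0.17220469  0.09      ]
((270.9379577636719, 272.05517578125), (61.775569915771484, 21.727148056030273), 3.3664605617523193)
[239.46553 281.0862 ] [0.51597364 0.27767016 0.046     ]
[240.74141 259.39658] [0.57099722 0.27441353 0.046     ]
[302.4104  263.02414] [0.56001477 0.11767091 0.046     ]
[301.13452 284.71378] [0.50500982 0.12143868 0.046     ]
```

View pics/z0.png

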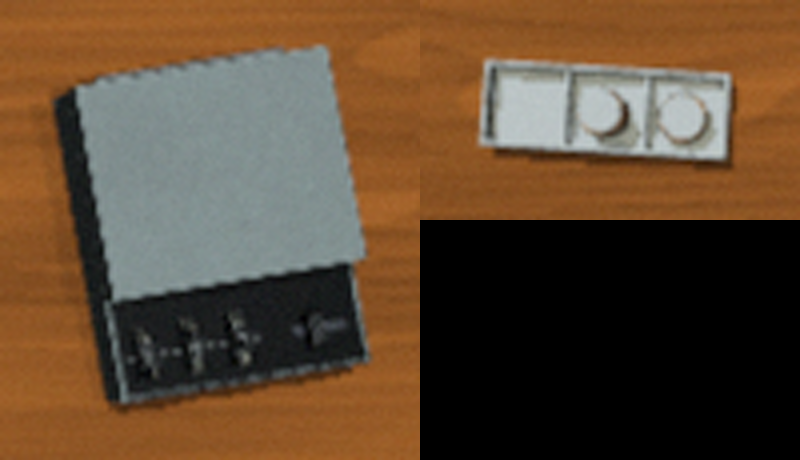

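```bash
cat >> h.py <<'E'
def move(tp,rv=None,o=None):
    """print shift (cm, tool axes) and turn (deg rotvec, tool axes) to reach"""
    o=o or ctrl.get_obs(); Rt=R.from_rotvec(o['tool_rot'])
    sh=Rt.inv().apply(np.array(tp)-o['tool_pos'])*100
    print('shift cm',np.round(sh,2), end=' ')
    if rv is not None:
        print('turn deg',np.round(np.degrees((Rt.inv()*R.from_matrix(rv)).as_rotvec()),2))
    return sh
def down(ax): # tool x axis along world unit ax (horizontal), z down
    x=np.array([ax[0],ax[1],0.])/np.hypot(*ax[:2]); z=np.array([0,0,-1.]); return np.column_stack([x,np.cross(z,x),z])
E
python3 - <<'E'
from h import *
c=load('w0');o=ctrl.get_obs();Rt=R.from_rotvec(o['tool_rot']).as_matrix()
T=c['T'];print(Rt.round(3));cp=-T[:3,:3].T@T[:3,3];print('cam in tool',Rt.T@(cp-o['tool_pos']),'cam look in tool',Rt.T@T[:3,:3].T@[0,0,-1], 'cam up',Rt.T@T[:3,:3].T@[0,1,0]);print(c['K'],c['d'])
t=load('t0')
F=[onz(t,p,.058) for p in [(425,315.7),(487,305)]];L=[onz(t,p,.09) for p in [(414.5,237),(476.3,226.3),(486.3,279.5),(423,290)]]
print(F,L,np.linalg.norm(F[0]-F[1]),[np.linalg.norm(L[i]-L[i-1]) for i in range(4)])
d=F[0]-F[1];print('yaw',np.degrees(np.arctan2(-d[0],d[1])))
for i in ((0,1),(3,2)):
  d=L[i[0]]-L[i[1]];print('yaw',np.degrees(np.arctan2(-d[0],d[1])))
E
```

```text
[[-0.954  0.301 -0.001]
 [ 0.301  0.954 -0.001]
 [ 0.    -0.002 -1.   ]]
cam in tool [ 0.0717034  -0.00088281  0.03139477] cam look in tool [-2.82335750e-01  5.51674304e-04  9.59315495e-01] cam up [9.59315509e-01 7.11560185e-04 2.82335345e-01]
[[395.92190053   0.         322.3495254 ]
 [  0.         395.92190053 237.99548884]
 [  0.           0.           1.        ]] [-0.07204025  0.          0.          0.          0.        ]
[array([ 0.423619  , -0.18884228,  0.058     ]), array([ 0.44840235, -0.34605192,  0.058     ])] [array([ 0.61930882, -0.1620287 ,  0.09      ]), array([ 0.6444357 , -0.31713582,  0.09      ]), array([ 0.51181306, -0.33720885,  0.09      ]), array([ 0.48780973, -0.179552  ,  0.09      ])] 0.15915113903042222 [np.float64(0.1326615129472175), np.float64(0.15712917086293796), np.float64(0.13413310639469994), np.float64(0.1594736408956663)]
yaw 8.95867806436265
yaw 9.201801356529058
yaw 8.656829266007088
```

Emit:
jog_arm([
  [[-4,-2,0],[0,0,0]],
  [[-4,-2,0],[0,0,0]],
  [[-4,-2,0],[0,0,0]],
  [[-4,-2,0],[0,0,0]],
  [[-4,-2,0],[0,0,0]],
  [[-4,-2,0],[0,0,0]],
  [[-3,-3,0],[0,0,0]],
  [[-2,-4,0],[0,0,0]],
], fingers=-1)

```text
t: 0.95
tool_pos: [0.4133, 0.3218, 0.4004]
tool_rot: [-0.462, -3.105, 0.006]
contact_force: [0.0, 0.2, 0.0]
opening: -0.0
```

```bash
python3 - <<'E'
from h import *
st()
b=np.radians(9.0);move([.458,-.234,.33],down([-np.cos(b),-np.sin(b)]))
E
```

```text
{'t': 0.95, 'q': [0.5197, -0.188, 1.8493, -0.0014, 1.485, -0.7557], 'tool_pos': [0.4133, 0.3218, 0.4004], 'tool_rot': [-0.4617, -3.1047, 0.0063], 'contact_force': [0.0484, 0.2303, 0.0055], 'opening': -0.0}
shift cm [-20.46 -51.84   7.22] turn deg [ -0.22  -0.18 -25.92]
```

Emit:
jog_arm([
  [[-2,-4.5,0.5],[0,0,-6.5]],
  [[-1.5,-4.7,0.5],[0,0,-6.5]],
  [[-1.0,-4.8,0.5],[0,0,-6.5]],
  [[-0.5,-4.9,0.5],[0,0,-6.5]],
  [[0,-4.9,0.5],[0,0,0]],
  [[0,-4.9,0.5],[0,0,0]],
  [[0,-4.9,0.5],[0,0,0]],
  [[0,-4.9,0.5],[0,0,0]],
])

```text
t: 1.75
tool_pos: [0.4713, -0.0697, 0.361]
tool_rot: [-0.273, 3.13, -0.005]
contact_force: [0.7, 0.5, 0.6]
opening: -0.0004
```

```bash
python3 - <<'E'
from h import *
st()
b=np.radians(9.0);move([.458,-.234,.33],down([-np.cos(b),-np.sin(b)]))
E
```

```text
{'t': 1.75, 'q': [-0.3026, -0.2854, 1.9965, -0.003, 1.4291, -2.0468], 'tool_pos': [0.4713, -0.0697, 0.361], 'tool_rot': [-0.2728, 3.1295, -0.0052], 'contact_force': [0.6549, 0.506, 0.5692], 'opening': -0.0004}
shift cm [  4.15 -15.94   3.15] turn deg [-0.19 -0.    0.96]
```

Emit:
jog_arm([
  [[1,-4.5,0.8],[0,0,0.9]],
  [[1,-4.5,0.8],[0,0,0]],
  [[1,-4,0.8],[0,0,0]],
  [[1,-2.2,0.6],[0,0,0]],
  [[0,0,0],[0,0,0]],
])

```text
t: 2.25
tool_pos: [0.4538, -0.2378, 0.3291]
tool_rot: [0.234, -3.132, 0.005]
contact_force: [-0.4, -0.2, 0.3]
opening: -0.0001
```

```bash
python3 - <<'E'
from h import *
st()
snap('wrist','w1')
b=np.radians(9.0);move([.458,-.234,.33],down([-np.cos(b),-np.sin(b)]))
E
```

```text
{'t': 2.25, 'q': [-0.6275, -0.1616, 1.9476, -0.0027, 1.3539, -2.347], 'tool_pos': [0.4538, -0.2378, 0.3291], 'tool_rot': [0.2344, -3.1325, 0.0049], 'contact_force': [-0.4053, -0.1961, 0.2722], 'opening': -0.0001}
shift cm [-0.42  0.22 -0.06] turn deg [-0.17  0.   -0.38]
```

View pics/w1.png

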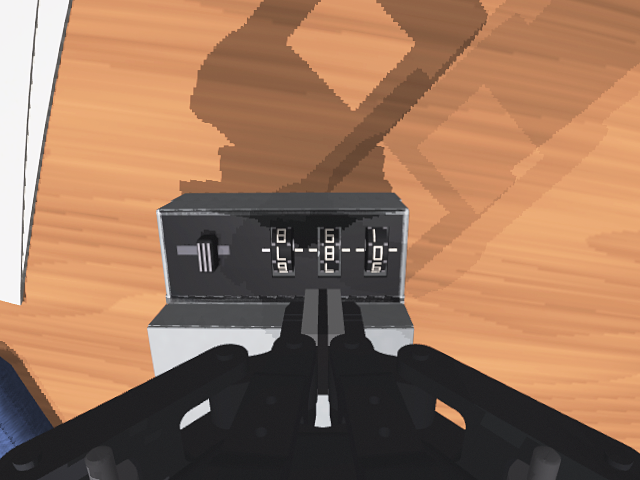

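```bash
python3 - <<'E'
from h import *
c=load('w1');im=c['im']
z=cv2.resize(im[195:310,150:415],None,fx=3,fy=3,interpolation=cv2.INTER_CUBIC)
z=cv2.rotate(z,cv2.ROTATE_180)
cv2.imwrite('pics/z1.png',z[:,:,::-1])
E
```

```text
(no output)
```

View pics/z1.png

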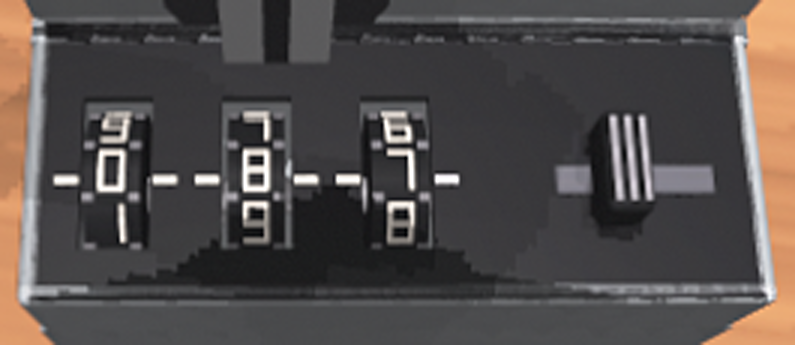

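```bash
python3 - <<'E'
from h import *
c=load('w1')
f=lambda x,y,z:onz(c,(150+(795-x)/3,195+(345-y)/3),z)
A=f(20,297,.058);B=f(775,300,.058);print(A,B,np.linalg.norm(A-B))
d=A-B;yaw=np.arctan2(-d[0],d[1]);print(np.degrees(yaw))
ex=np.array([np.cos(yaw),np.sin(yaw)]);ey=np.array([-ex[1],ex[0]])
org=(A+B)[:2]/2+.105*ex;print('org',org)
for n,p,z in [('mL',(67,180),.058),('m2',(206,180),.058),('m3',(306,180),.058),('mR',(447,180),.058),('a',(113,170),.065),('b',(257,170),.065),('c',(400,170),.065),('knob',(628,157),.072),('back l',(40,37),.058),('back r',(740,37),.058)]:
    P=f(*p,z)[:2]-org;print(n,np.round([P@ex*1e3,P@ey*1e3],1))
m=(c['im'].min(2)>200)
E
```

```text
[ 0.4272703  -0.18929376  0.058     ] [ 0.44987651 -0.34500378  0.058     ] 0.15734247104257856
8.260572845079919
org [ 0.54248402 -0.25206287]
mL [-79.5  70.3]
m2 [-79.3  40.7]
m3 [-79.2  19.4]
mR [-79.1 -10.6]
a [-79.6  59.5]
b [-79.4  29.7]
c [-79.2   0.2]
knob [-78.5 -45.5]
back l [-46.2  78.2]
back r [-45.  -77.7]
```

```bash
cat >> h.py <<'E'
YB=np.radians(8.5); EX=np.array([np.cos(YB),np.sin(YB)]);EY=np.array([-EX[1],EX[0]]);ORG=np.array([.5412,-.2523])
def bw(x,y,z): return np.r_[ORG+EX*x/1e3+EY*y/1e3,z/1e3]
def wb(p): d=np.array(p)[:2]-ORG; return np.round([d@EX*1e3,d@EY*1e3,p[2]*1e3],1)
RB=down(-EX)
def where():
    o=ctrl.get_obs();print('t',round(o['t'],2),'box',wb(o['tool_pos']),'tip z',round(o['tool_pos'][2]*1e3-173,1),'F',np.round(o['contact_force'],1),'open',round(o['opening'],4));return o
E
python3 - <<'E'
from h import *
where();move(bw(-84,60,173+75),RB)
E
```

```text
t 2.3 box [-83.8  28.2 329.4] tip z 156.4 F [0.2 0.7 0.7] open 0.0
shift cm [0.02 3.2  8.13] turn deg [-0.17  0.    0.12]
```

Emit:
jog_arm([
  [[0,1.6,3.5],[0,0,0]],
  [[0,1.6,3],[0,0,0]],
  [[0,0,1.2],[0,0,0]],
  [[0,0,0],[0,0,0]],
])

```text
t: 2.7
tool_pos: [0.4509, -0.2024, 0.2528]
tool_rot: [-0.24, 3.127, -0.008]
contact_force: [0.4, 0.0, 0.2]
opening: -0.0
```

```bash
python3 - <<'E'
from h import *
where();move(bw(-84,60,173+67),RB);snap('wrist','w2')
E
```

```text
t 2.7 box [-81.9  62.7 252.8] tip z 79.8 F [0.4 0.  0.2] open -0.0
shift cm [ 0.22 -0.26  1.28] turn deg [-0.31  0.26  0.26]
```

View pics/w2.png

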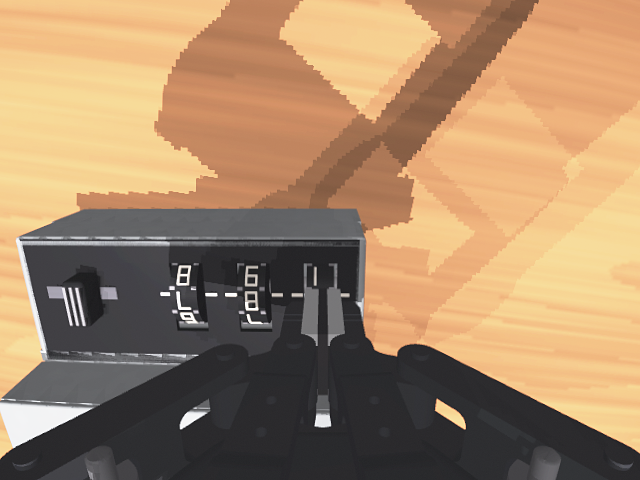

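Emit:
jog_arm([
  [[0.2,-0.25,0.9],[0,0,0]],
  [[0,0,0.3],[0,0,0]],
  [[0,0,0.2],[0,0,0]],
  [[0,0,0.2],[0,0,0]],
])

```text
t: 3.15
tool_pos: [0.4519, -0.2074, 0.2416]
tool_rot: [-0.239, 3.119, -0.017]
contact_force: [-0.8, 0.1, -0.6]
opening: -0.0001
```

```bash
python3 - <<'E'
from h import *
where()
E
```

```text
t 3.15 box [-81.7  57.6 241.6] tip z 68.6 F [-0.8  0.1 -0.6] open -0.0001
```

Emit:
jog_arm([
  [[0.2,0.2,0.3],[0.3,-0.8,0]],
  [[0,0,0.4],[0,0,0]],
  [[0,0,0.3],[0,0,0]],
])

```text
t: 3.45
tool_pos: [0.4521, -0.2065, 0.2379]
tool_rot: [-0.235, 3.098, -0.022]
contact_force: [-4.3, 7.2, 19.6]
opening: -0.0002
```

```bash
python3 - <<'E'
from h import *
o=where();move(bw(-84,60,173+67),RB,o)
E
```

```text
t 3.45 box [-81.3  58.5 237.9] tip z 64.9 F [-4.3  7.2 19.6] open -0.0002
shift cm [ 0.26  0.15 -0.22] turn deg [-0.95  1.9   0.18]
```

Emit:
jog_arm([
  [[0.25,0.15,-0.3],[-0.9,1.8,0.2]],
  [[0.1,0,0],[0,0,0]],
  [[0,0,0.2],[0,0,0]],
  [[0,0,0.15],[0,0,0]],
])

```text
t: 3.85
tool_pos: [0.4487, -0.2057, 0.2387]
tool_rot: [-0.232, 3.127, -0.005]
contact_force: [0.5, 0.3, 0.4]
opening: -0.0001
```

```bash
python3 - <<'E'
from h import *
o=where();move(bw(-84,60,173+67),RB,o)
E
```

```text
t 3.85 box [-84.6  59.8 238.7] tip z 65.7 F [0.5 0.3 0.4] open -0.0001
shift cm [-0.06  0.02 -0.13] turn deg [-0.2   0.33 -0.02]
```

Press gently and push +x (tool -x), about 11 mm.

Emit:
jog_arm([
  [[0,0,0.2],[0,0,0]],
  [[0,0,0.15],[0,0,0]],
  [[-0.3,0,0.15],[0,0,0]],
])

```text
t: 4.15
tool_pos: [0.4532, -0.2055, 0.2382]
tool_rot: [-0.231, 3.124, -0.001]
contact_force: [-2.5, 3.6, 11.1]
opening: -0.0001
```

```bash
python3 - <<'E'
from h import *
o=where();move(bw(-84,60,173+67),RB,o)
E
```

```text
t 4.15 box [-80.1  59.3 238.2] tip z 65.2 F [-2.5  3.6 11.1] open -0.0001
shift cm [ 0.38  0.07 -0.19] turn deg [-0.08  0.49 -0.05]
```

Emit:
jog_arm([
  [[-0.3,0,0.12],[0,0,0]],
  [[-0.3,0,0.12],[0,0,0]],
])

```text
t: 4.35
tool_pos: [0.4603, -0.2046, 0.2382]
tool_rot: [-0.23, 3.122, 0.001]
contact_force: [-3.6, 2.5, 9.6]
opening: -0.0001
```

```bash
python3 - <<'E'
from h import *
o=where();move(bw(-84,60,173+67),RB,o);snap('wrist','w3')
c=load('w3');cv2.imwrite('pics/z3.png',cv2.rotate(cv2.resize(c['im'][220:350,10:380],None,fx=2,fy=2),cv2.ROTATE_180)[:,:,::-1])
E
```

```text
t 4.35 box [-73.   59.2 238.2] tip z 65.2 F [-3.6  2.5  9.6] open -0.0001
shift cm [ 1.1   0.08 -0.19] turn deg [-0.01  0.63 -0.07]
```

View pics/z3.png

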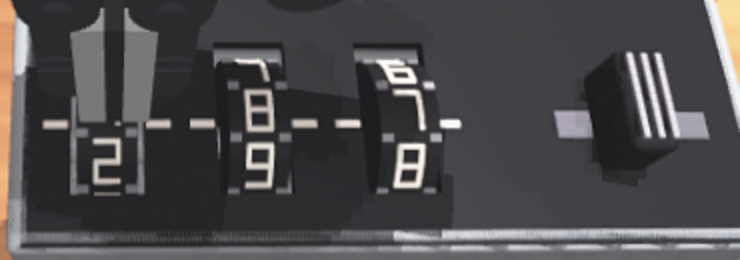

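Emit:
jog_arm([
  [[0,0,-0.8],[0,0,0]],
  [[0.6,0.08,0],[0,0.6,0]],
  [[0.6,0,0],[0,0,0]],
  [[0,0,0.3],[0,0,0]],
  [[0,0,0.2],[0,0,0]],
])

```text
t: 4.9
tool_pos: [0.4467, -0.2055, 0.2397]
tool_rot: [0.231, -3.132, -0.0]
contact_force: [-0.5, -0.6, 0.2]
opening: 0.0001
```

```bash
python3 - <<'E'
from h import *
o=where();move(bw(-84,60,173+65),RB,o)
E
```

```text
t 4.9 box [-86.6  60.3 239.7] tip z 66.7 F [-0.5 -0.6  0.2] open 0.0001
shift cm [-0.26 -0.03  0.17] turn deg [ 0.02 -0.07 -0.08]
```

Emit:
jog_arm([
  [[0,0,0.2],[0,0,0]],
  [[0,0,0.18],[0,0,0]],
  [[-0.3,0,0.15],[0,0,0]],
  [[-0.3,0,0.12],[0,0,0]],
  [[-0.3,0,0.12],[0,0,0]],
])

```text
t: 5.4
tool_pos: [0.4578, -0.2044, 0.2382]
tool_rot: [-0.229, 3.131, 0.006]
contact_force: [-3.7, 1.9, 6.9]
opening: 0.0001
```

```bash
python3 - <<'E'
from h import *
o=where();move(bw(-84,60,173+65),RB,o);snap('wrist','w4')
c=load('w4');cv2.imwrite('pics/z4.png',cv2.rotate(cv2.resize(c['im'][220:350,10:380],None,fx=2,fy=2),cv2.ROTATE_180)[:,:,::-1])
E
```

```text
t 5.4 box [-75.4  59.7 238.2] tip z 65.2 F [-3.7  1.9  6.9] open 0.0001
shift cm [0.86 0.03 0.02] turn deg [ 0.21  0.12 -0.14]
```

View pics/z4.png

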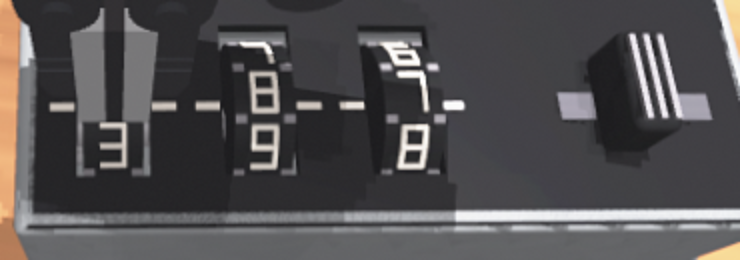

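Emit:
jog_arm([
  [[0,0,-0.8],[0,0,0]],
  [[0.6,0.03,0],[0,0,0]],
  [[0.5,0,0],[0,0,0]],
  [[0,0,0.4],[0,0,0]],
  [[0,0,0.35],[0,0,0]],
  [[0,0,0.2],[0,0,0]],
])

```text
t: 6.05
tool_pos: [0.4464, -0.2061, 0.2378]
tool_rot: [-0.228, 3.131, 0.006]
contact_force: [-5.2, 5.6, 20.7]
opening: -0.0002
```

```bash
python3 - <<'E'
from h import *
o=where();move(bw(-84,60,173+65),RB,o)
E
```

```text
t 6.05 box [-86.9  59.7 237.8] tip z 64.8 F [-5.2  5.6 20.7] open -0.0002
shift cm [-0.29  0.04 -0.02] turn deg [ 0.21  0.15 -0.15]
```

Emit:
jog_arm([
  [[-0.3,0,0.12],[0,0,0]],
  [[-0.3,0,0.12],[0,0,0]],
  [[-0.3,0,0.12],[0,0,0]],
  [[-0.15,0,0.12],[0,0,0]],
])

```text
t: 6.45
tool_pos: [0.4589, -0.2047, 0.2382]
tool_rot: [-0.227, 3.129, 0.012]
contact_force: [-3.4, 3.0, 9.3]
opening: -0.0001
```

```bash
python3 - <<'E'
from h import *
o=where();move(bw(-84,30,173+65),RB,o);snap('wrist','w5')
c=load('w5');cv2.imwrite('pics/z5.png',cv2.rotate(cv2.resize(c['im'][220:350,10:380],None,fx=2,fy=2),cv2.ROTATE_180)[:,:,::-1])
E
```

```text
t 6.45 box [-74.4  59.3 238.2] tip z 65.2 F [-3.4  3.   9.3] open -0.0001
shift cm [ 0.95 -2.93 -0.  ] turn deg [ 0.4   0.29 -0.2 ]
```

View pics/z5.png

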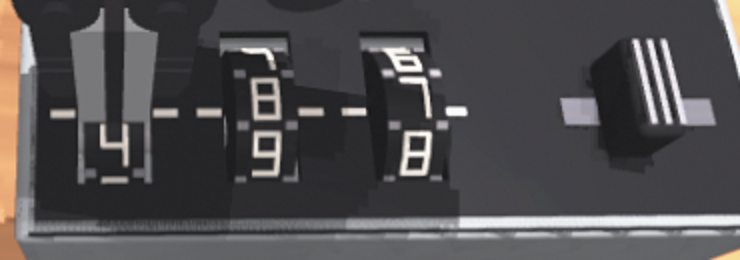

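Emit:
jog_arm([
  [[0,0,-1.2],[0,0,0]],
  [[0,-1.5,0],[0.4,0.3,0]],
  [[-0.1,-1.5,0],[0,0,0]],
  [[0,0,0.4],[0,0,0]],
])

```text
t: 6.9
tool_pos: [0.4649, -0.2368, 0.2468]
tool_rot: [-0.228, 3.132, -0.003]
contact_force: [-0.6, -0.1, 0.3]
opening: 0.0001
```

```bash
python3 - <<'E'
from h import *
o=where();move(bw(-72.5,30,173+65.2),RB,o);snap('wrist','w6')
c=load('w6');cv2.imwrite('pics/z6.png',cv2.rotate(cv2.resize(c['im'][220:350,50:420],None,fx=2,fy=2),cv2.ROTATE_180)[:,:,::-1])
E
```

```text
t 6.9 box [-73.1  26.6 246.8] tip z 73.8 F [-0.6 -0.1  0.3] open 0.0001
shift cm [-0.06  0.34  0.86] turn deg [-0.12  0.06 -0.17]
```

View pics/z6.png

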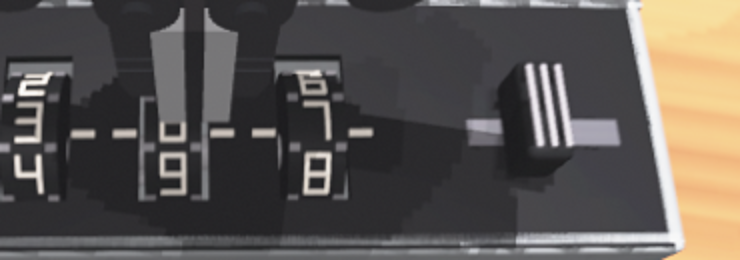

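Wheel a is now at 3, with the 3 level with the 7 of wheel c. Next is wheel b, pulled back one digit.

Emit:
jog_arm([
  [[-0.1,0.35,0.5],[0,0,0]],
  [[0,0,0.25],[0,0,0]],
  [[0,0,0.15],[0,0,0]],
  [[0,0,0.1],[0,0,0]],
])

```text
t: 7.35
tool_pos: [0.4659, -0.2323, 0.2383]
tool_rot: [0.227, -3.132, -0.004]
contact_force: [-2.5, 1.0, 7.4]
opening: 0.0001
```

```bash
python3 - <<'E'
from h import *
o=where();move(bw(-72.5,30,173+65.2),RB,o)
E
```

```text
t 7.35 box [-71.5  30.9 238.3] tip z 65.3 F [-2.5  1.   7.4] open 0.0001
shift cm [ 0.1  -0.09  0.01] turn deg [ 0.14 -0.06 -0.21]
```

Emit:
jog_arm([
  [[0.3,0,0.12],[0,0,0]],
  [[0.3,0,0.12],[0,0,0]],
  [[0.3,0,0.12],[0,0,0]],
])

```text
t: 7.65
tool_pos: [0.4595, -0.2329, 0.2383]
tool_rot: [-0.228, 3.125, 0.001]
contact_force: [1.6, 1.5, 6.1]
opening: -0.0001
```

```bash
python3 - <<'E'
from h import *
o=where();move(bw(-83,30,173+65.2),RB,o);snap('wrist','w7')
c=load('w7');cv2.imwrite('pics/z7.png',cv2.rotate(cv2.resize(c['im'][220:350,50:420],None,fx=2,fy=2),cv2.ROTATE_180)[:,:,::-1])
E
```

```text
t 7.65 box [-77.9  31.3 238.3] tip z 65.3 F [1.6 1.5 6.1] open -0.0001
shift cm [ 0.51 -0.13  0.01] turn deg [ 0.    0.48 -0.16]
```

View pics/z7.png

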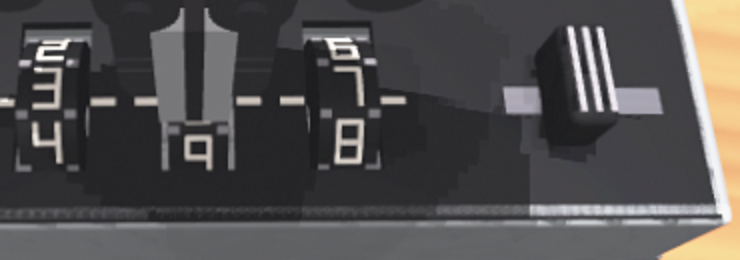

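Emit:
jog_arm([
  [[0.35,0,0.15],[0,0,0]],
  [[0.3,0,0.12],[0,0,0]],
])

```text
t: 7.9
tool_pos: [0.4546, -0.2333, 0.2382]
tool_rot: [-0.229, 3.119, -0.001]
contact_force: [0.0, 2.0, 6.3]
opening: 0.0003
```

```bash
python3 - <<'E'
from h import *
o=where();move(bw(-83,30,173+65.2),RB,o);snap('wrist','w8')
c=load('w8');cv2.imwrite('pics/z8.png',cv2.rotate(cv2.resize(c['im'][220:350,50:420],None,fx=2,fy=2),cv2.ROTATE_180)[:,:,::-1])
E
```

```text
t 7.9 box [-82.9  31.6 238.2] tip z 65.2 F [0.  2.  6.3] open 0.0003
shift cm [ 0.01 -0.16  0.  ] turn deg [-0.09  0.8  -0.11]
```

View pics/z8.png

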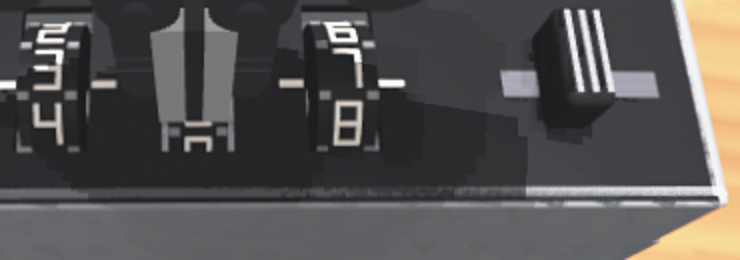

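Emit:
jog_arm([
  [[0.3,-0.05,0.12],[0,0.4,0]],
  [[0.1,0,0.1],[0,0,0]],
])

```text
t: 8.15
tool_pos: [0.4515, -0.2337, 0.2382]
tool_rot: [-0.23, 3.123, -0.001]
contact_force: [-1.5, 1.8, 7.1]
opening: -0.0
```

```bash
python3 - <<'E'
from h import *
o=where();move(bw(-83,30,173+65.2),RB,o)
E
```

```text
t 8.15 box [-85.9  31.6 238.2] tip z 65.2 F [-1.5  1.8  7.1] open -0.0
shift cm [-0.29 -0.16 -0.  ] turn deg [-0.09  0.57 -0.07]
```

Emit:
jog_arm([
  [[0,0,-0.8],[0,0,0]],
  [[0.7,-1.5,-0.3],[0,0.5,0]],
  [[0,-1.4,0],[0,0,0]],
])

```text
t: 8.45
tool_pos: [0.4481, -0.2626, 0.2484]
tool_rot: [0.236, -3.132, -0.0]
contact_force: [0.5, -0.7, 0.0]
opening: 0.0003
```

```bash
python3 - <<'E'
from h import *
o=where();move(bw(-70,0,173+65.2),RB,o);snap('wrist','w9')
c=load('w9');cv2.imwrite('pics/z9.png',cv2.rotate(cv2.resize(c['im'][220:350,90:460],None,fx=2,fy=2),cv2.ROTATE_180)[:,:,::-1])
E
```

```text
t 8.45 box [-93.6   3.5 248.4] tip z 75.4 F [ 0.5 -0.7  0. ] open 0.0003
shift cm [-2.36 -0.36  1.02] turn deg [ 0.01 -0.07  0.13]
```

View pics/z9.png

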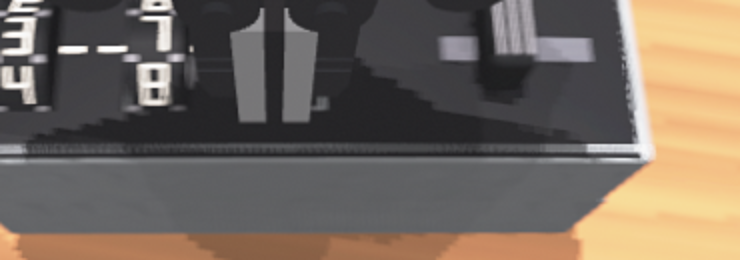

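Emit:
jog_arm([
  [[-1.3,-0.2,0],[0,0,0]],
  [[-1.1,-0.2,0.4],[0,0,0]],
  [[0,0,0.4],[0,0,0]],
  [[0,0,0.2],[0,0,0]],
  [[0,0,0.15],[0,0,0]],
])

```text
t: 9.0
tool_pos: [0.4758, -0.2671, 0.2373]
tool_rot: [-0.229, 3.132, -0.0]
contact_force: [-1.6, 2.3, 11.6]
opening: -0.0001
```

```bash
python3 - <<'E'
from h import *
o=where();move(bw(-70,0,173+65.2),RB,o)
E
```

```text
t 9.0 box [-66.9  -5.  237.3] tip z 64.3 F [-1.6  2.3 11.6] open -0.0001
shift cm [ 0.32  0.5  -0.09] turn deg [-0.02  0.06 -0.15]
```

Emit:
jog_arm([
  [[0,0,-0.6],[0,0,0]],
  [[0.2,0.45,0],[0,0,0]],
  [[0,0.05,0.3],[0,0,0]],
  [[0,0,0.25],[0,0,0]],
  [[0,0,0.15],[0,0,0]],
])

```text
t: 9.5
tool_pos: [0.4734, -0.2618, 0.2378]
tool_rot: [-0.229, 3.13, -0.001]
contact_force: [-1.5, 3.9, 13.5]
opening: 0.0002
```

```bash
python3 - <<'E'
from h import *
o=where();move(bw(-70,0,173+65.2),RB,o);snap('wrist','w10')
c=load('w10');cv2.imwrite('pics/z10.png',cv2.rotate(cv2.resize(c['im'][220:350,90:460],None,fx=2,fy=2),cv2.ROTATE_180)[:,:,::-1])
E
```

```text
t 9.5 box [-68.5   0.6 237.8] tip z 64.8 F [-1.5  3.9 13.5] open 0.0002
shift cm [ 0.15 -0.06 -0.04] turn deg [-0.05  0.16 -0.14]
```

View pics/z10.png

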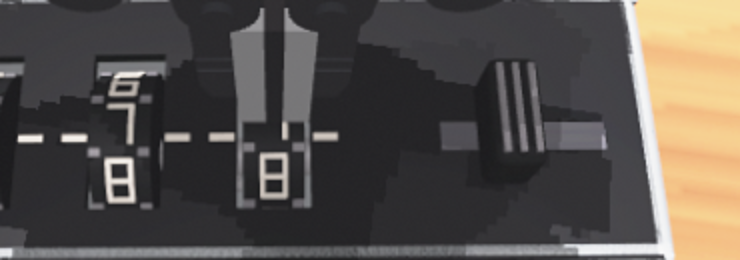

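Emit:
jog_arm([
  [[0.3,0,0.1],[0,0,0]],
  [[0.35,0,0.12],[0,0,0]],
  [[0.35,0,0.12],[0,0,0]],
  [[0.35,0,0.12],[0,0.4,0]],
  [[0.3,0,0.12],[0,0,0]],
])

```text
t: 10.05
tool_pos: [0.4606, -0.2639, 0.2382]
tool_rot: [-0.227, 3.123, -0.002]
contact_force: [-0.1, 2.8, 7.9]
opening: 0.0002
```

```bash
python3 - <<'E'
from h import *
o=where();move(bw(-70,0,173+65.2),RB,o);snap('wrist','w11')
c=load('w11');cv2.imwrite('pics/z11.png',cv2.rotate(cv2.resize(c['im'][220:350,90:460],None,fx=2,fy=2),cv2.ROTATE_180)[:,:,::-1])
E
```

```text
t 10.05 box [-81.4   0.5 238.2] tip z 65.2 F [-0.1  2.8  7.9] open 0.0002
shift cm [-1.14 -0.04  0.01] turn deg [-0.11  0.56 -0.18]
```

View pics/z11.png

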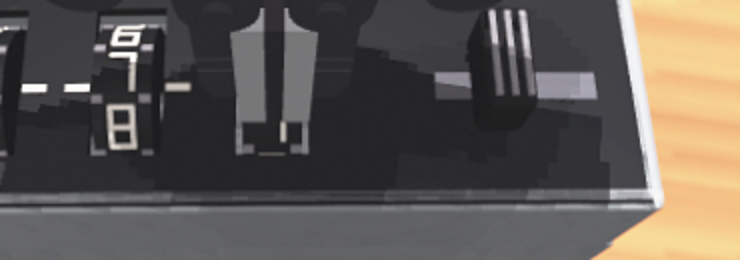

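Emit:
jog_arm([
  [[0.1,0,0.1],[0,0,0]],
  [[0,0,-0.8],[0,0,0]],
  [[-0.7,0,0],[0,0.5,0]],
  [[-0.7,0,0],[0,0,0]],
  [[0,0,0.4],[0,0,0]],
  [[0,0,0.2],[0,0,0]],
])

```text
t: 10.7
tool_pos: [0.4743, -0.2615, 0.2393]
tool_rot: [-0.227, 3.133, -0.002]
contact_force: [0.2, -0.1, -0.2]
opening: -0.0
```

```bash
python3 - <<'E'
from h import *
o=where();move(bw(-70,0,173+65.2),RB,o);snap('wrist','w12')
c=load('w12');cv2.imwrite('pics/z12.png',cv2.rotate(cv2.resize(c['im'][220:350,90:460],None,fx=2,fy=2),cv2.ROTATE_180)[:,:,::-1])
E
```

```text
t 10.7 box [-67.5   0.8 239.3] tip z 66.3 F [ 0.2 -0.1 -0.2] open -0.0
shift cm [ 0.25 -0.08  0.11] turn deg [-0.07  0.03 -0.19]
```

View pics/z12.png

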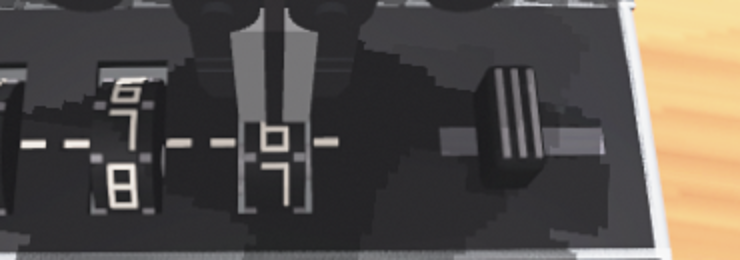

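Wheel c reads 6, with the 7 below it. Same stroke again.

Emit:
jog_arm([
  [[0.1,0,0.25],[0,0,0]],
  [[0.1,0,0.15],[0,0,0]],
  [[0.35,0,0.12],[0,0,0]],
  [[0.35,0,0.12],[0,0,0]],
  [[0.35,0,0.12],[0,0.4,0]],
  [[0.35,0,0.12],[0,0,0]],
])

```text
t: 11.35
tool_pos: [0.4628, -0.2646, 0.2382]
tool_rot: [-0.225, 3.123, -0.006]
contact_force: [0.7, 4.2, 9.1]
opening: -0.0
```

```bash
python3 - <<'E'
from h import *
o=where();move(bw(-70,0,173+65.2),RB,o);snap('wrist','w13')
c=load('w13');cv2.imwrite('pics/z13.png',cv2.rotate(cv2.resize(c['im'][220:350,90:460],None,fx=2,fy=2),cv2.ROTATE_180)[:,:,::-1])
E
```

```text
t 11.35 box [-79.3  -0.6 238.2] tip z 65.2 F [0.7 4.2 9.1] open -0.0
shift cm [-0.93  0.06  0.01] turn deg [-0.25  0.57 -0.27]
```

View pics/z13.png

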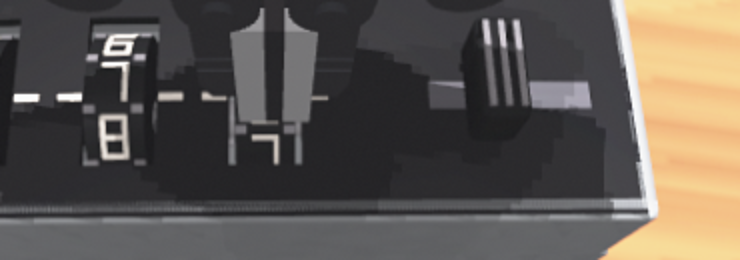

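Emit:
jog_arm([
  [[0.35,0,0.12],[0,0,0]],
  [[0.3,0,0.12],[0,0.3,0]],
  [[0.1,0,0.1],[0,0,0]],
  [[0,0,-0.8],[0,0,0]],
  [[0.8,0,0],[0,0.5,0.2]],
  [[0.8,0,0],[0,0,0]],
])

```text
t: 12.0
tool_pos: [0.4377, -0.2679, 0.2449]
tool_rot: [0.219, -3.127, 0.003]
contact_force: [-0.0, -0.1, 1.3]
opening: 0.0002
```

```bash
python3 - <<'E'
from h import *
o=where();move(bw(-78,-23,173+62),RB,o);snap('wrist','w14')
c=load('w14');cv2.imwrite('pics/z14.png',cv2.rotate(cv2.resize(c['im'][200:400,50:470],None,fx=1.8,fy=1.8),cv2.ROTATE_180)[:,:,::-1])
E
```

```text
t 12.0 box [-1.047e+02 -2.000e-01  2.449e+02] tip z 71.9 F [-0.  -0.1  1.3] open 0.0002
shift cm [-2.69 -2.26  0.97] turn deg [-0.08 -0.42 -0.48]
```

View pics/z14.png

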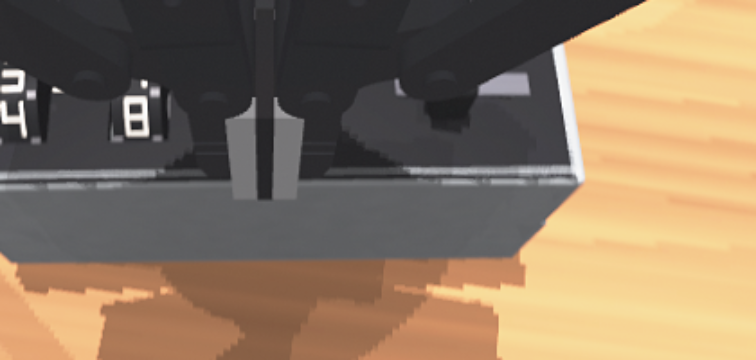

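Emit:
jog_arm([
  [[0,-0.5,-3],[0,-0.4,-0.4]],
  [[-1,-0.5,-3],[0,0,0]],
  [[-1,-0.5,0],[0,0,0]],
  [[0,0,0],[0,0,0]],
])

```text
t: 12.45
tool_pos: [0.456, -0.2798, 0.3016]
tool_rot: [0.226, -3.125, -0.006]
contact_force: [-0.3, 0.1, -0.5]
opening: 0.0002
```

```bash
python3 - <<'E'
from h import *
o=where();move(bw(-78,-23,173+62),RB,o);snap('wrist','w15')
c=load('w15');cv2.imwrite('pics/z15.png',cv2.rotate(cv2.resize(c['im'][200:350,50:470],None,fx=1.8,fy=1.8),cv2.ROTATE_180)[:,:,::-1])
E
```

```text
t 12.45 box [-88.3 -14.6 301.6] tip z 128.6 F [-0.3  0.1 -0.5] open 0.0002
shift cm [-1.09 -0.86  6.65] turn deg [ 0.27 -0.45 -0.24]
```

View pics/z15.png

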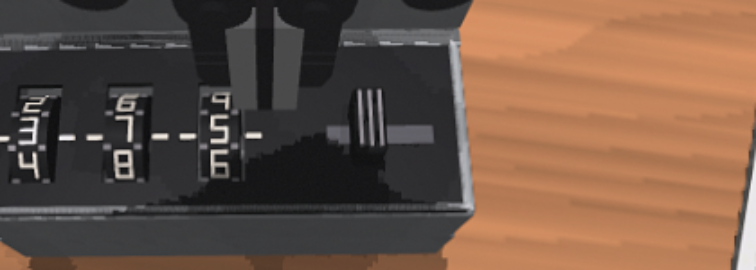

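Emit:
jog_arm([
  [[-0.3,-0.8,2.5],[0,-0.4,-0.2]],
  [[-0.1,0,2],[0,0,0]],
  [[0,0,1],[0,0,0]],
  [[0,0,0],[0,0,0]],
])

```text
t: 12.9
tool_pos: [0.4583, -0.2858, 0.2405]
tool_rot: [0.231, -3.126, -0.015]
contact_force: [-0.2, 0.1, -0.0]
opening: 0.0002
```

```bash
python3 - <<'E'
from h import *
o=where();move(bw(-84,-23.5,173+62),RB,o)
E
```

```text
t 12.9 box [-86.9 -20.9 240.5] tip z 67.5 F [-0.2  0.1 -0. ] open 0.0002
shift cm [-0.3  -0.27  0.54] turn deg [ 0.56 -0.36 -0.03]
```

Emit:
jog_arm([
  [[-0.3,-0.25,0],[0.5,-0.3,0]],
  [[0,0,0.4],[0,0,0]],
  [[0,0,0.1],[0,0,0]],
  [[0,-0.3,0],[0,0,0]],
])

```text
t: 13.3
tool_pos: [0.4623, -0.2908, 0.2359]
tool_rot: [0.233, -3.133, 0.0]
contact_force: [-0.1, 1.7, -0.7]
opening: 0.0001
```

```bash
python3 - <<'E'
from h import *
o=where();move(bw(-84,-23.5,173+62),RB,o)
E
```

```text
t 13.3 box [-83.7 -26.4 235.9] tip z 62.9 F [-0.1  1.7 -0.7] open 0.0001
shift cm [0.03 0.29 0.09] turn deg [-0.01 -0.02 -0.  ]
```

Emit:
jog_arm([
  [[0,-0.35,0],[0,0,0]],
  [[0,-0.35,0],[0,0,0]],
  [[0,-0.35,0],[0,0,0]],
])

```text
t: 13.6
tool_pos: [0.464, -0.3013, 0.2363]
tool_rot: [0.233, -3.132, -0.003]
contact_force: [0.7, 0.8, -0.1]
opening: -0.0
```

```bash
python3 - <<'E'
from h import *
o=where();move(bw(-84,-23.5,173+62),RB,o)
E
```

```text
t 13.6 box [-83.6 -37.1 236.3] tip z 63.3 F [ 0.7  0.8 -0.1] open -0.0
shift cm [0.04 1.36 0.13] turn deg [ 0.12 -0.02  0.  ]
```

```bash
python3 - <<'E'
from h import *
snap('wrist','w16')
c=load('w16');cv2.imwrite('pics/z16.png',cv2.rotate(cv2.resize(c['im'][150:400,100:540],None,fx=1.7,fy=1.7),cv2.ROTATE_180)[:,:,::-1])
E
```

```text
(no output)
```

View pics/z16.png

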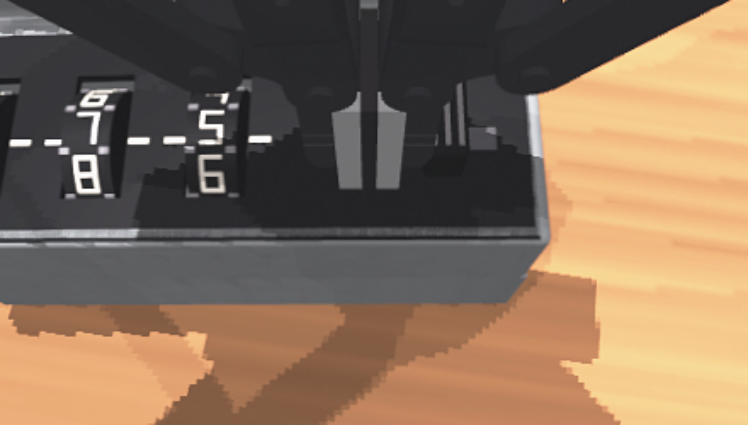

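Emit:
jog_arm([
  [[0,-0.3,0],[0,0,0]],
  [[0,-0.3,0],[0,0,0]],
])

```text
t: 13.85
tool_pos: [0.4648, -0.3055, 0.2361]
tool_rot: [0.231, -3.131, -0.023]
contact_force: [-3.4, 15.6, 9.1]
opening: -0.0001
```

```bash
python3 - <<'E'
from h import *
o=where();snap('wrist','w17');snap('side','s17')
c=load('w17');cv2.imwrite('pics/z17.png',cv2.rotate(cv2.resize(c['im'][150:400,100:540],None,fx=1.7,fy=1.7),cv2.ROTATE_180)[:,:,::-1])
E
```

```text
t 13.85 box [-83.4 -41.3 236.1] tip z 63.1 F [-3.4 15.6  9.1] open -0.0001
```

View pics/z17.png

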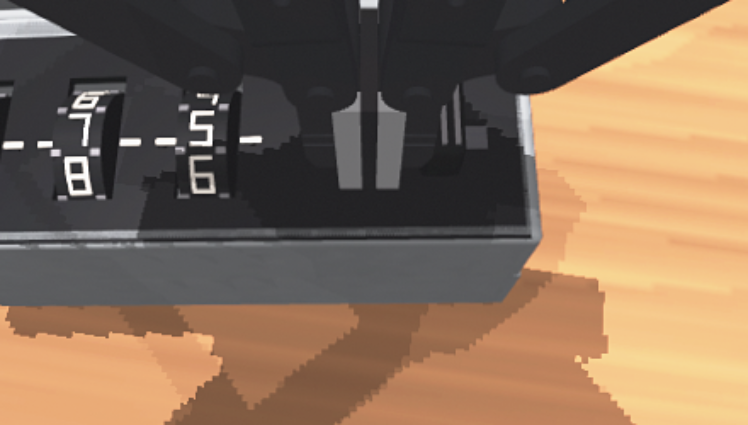

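View pics/s17.png

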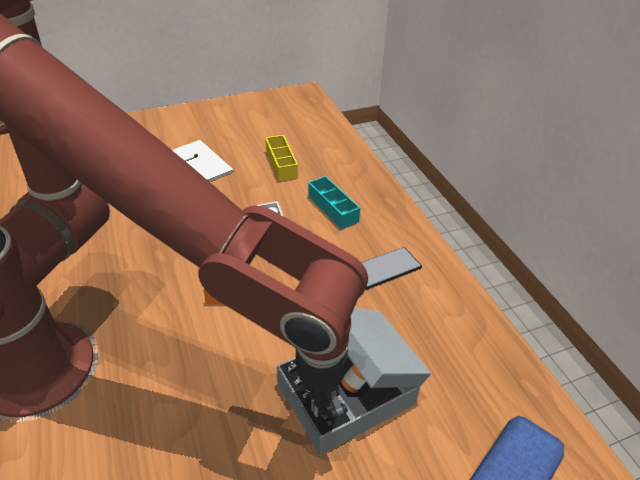

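Emit:
jog_arm([
  [[0.3,0.4,0],[0,0,0]],
  [[0,0,-3],[0.5,-0.3,0]],
  [[0,1,-4],[0,0,0]],
  [[0,1.5,-4],[0,0,0]],
  [[-1,1.5,-2],[0,0,0]],
  [[0,0,0],[0,0,0]],
], fingers=1)

```text
t: 14.55
tool_pos: [0.466, -0.2607, 0.3727]
tool_rot: [-0.229, 3.124, 0.016]
contact_force: [0.4, -0.8, -0.4]
opening: 0.0847
```

```bash
python3 - <<'E'
from h import *
o=where();snap('wrist','w18');snap('side','s18');move(bw(-60,0,173+190),RB)
E
```

```text
t 14.55 box [-75.6   2.8 372.7] tip z 199.7 F [ 0.4 -0.8 -0.4] open 0.0847
shift cm [-1.66 -0.23  0.62] turn deg [ 0.75  0.29 -0.17]
```

View pics/w18.png

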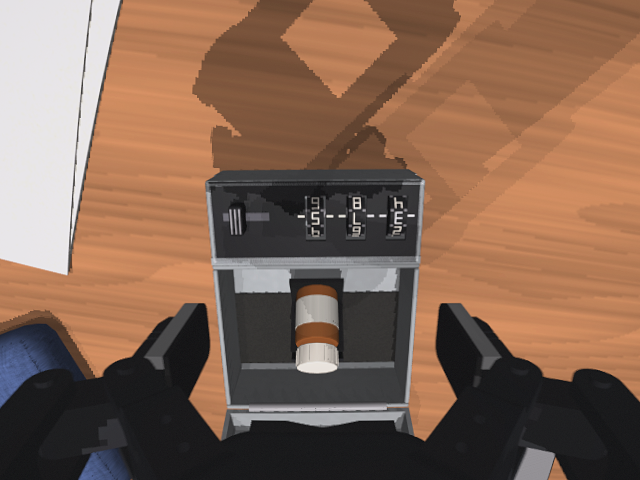

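View pics/s18.png

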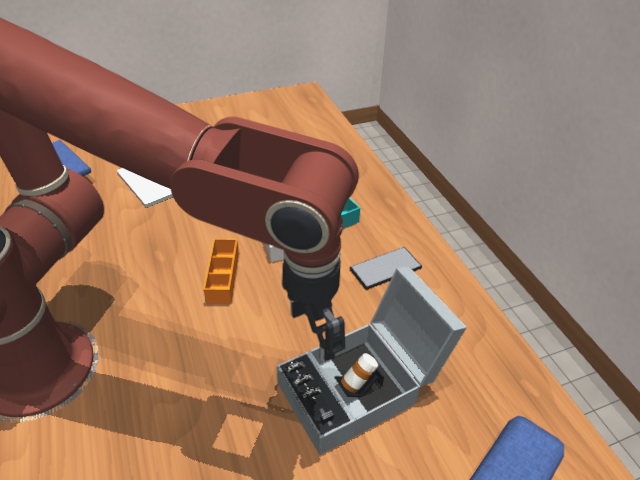

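```bash
cat >> h.py <<'E'
def tilt(deg): # tool z tilted: tool top leans to box +x by deg
    a=np.radians(deg); z=np.array([-np.sin(a)*EX[0],-np.sin(a)*EX[1],-np.cos(a)]); y=np.r_[EY,0.]; return np.column_stack([np.cross(y,z),y,z])
E
python3 - <<'E'
from h import *
c=load('w18')
for uv,z in [((317,366),73),((318,343),62),((318,290),52)]: print(wb(onz(c,uv,z/1e3)))
# predicted cap top centre
print(proj(c,bw(42.4,0,72.6)),proj(c,bw(0,0,22)))
print(tilt(0)-RB)
where();move(bw(82,0,263),tilt(15))
E
```

```text
[40.1  0.5 73. ]
[26.   1.4 62. ]
[-16.1   1.6  52. ]
[316.37397661 368.14314809] [316.2346153  292.55588126]
[[ 0.  0. -0.]
 [ 0.  0. -0.]
 [ 0.  0.  0.]]
t 14.65 box [-76.6   2.3 369.1] tip z 196.1 F [-0.6 -0.5 -0.9] open 0.0851
shift cm [-15.81  -0.32  10.69] turn deg [ 0.77 15.29 -0.07]
```

Emit:
jog_arm([
  [[-4.5,-0.1,1],[0.8,3,0]],
  [[-4.5,-0.1,1.5],[0,4,0]],
  [[-4.2,-0.1,2],[0,4,0]],
  [[-2.5,0,2],[0,4,0]],
  [[0,0,0],[0,0,0]],
])

```text
t: 15.15
tool_pos: [0.6137, -0.2457, 0.2788]
tool_rot: [0.201, -2.857, 0.026]
contact_force: [-1.0, -0.2, -0.2]
opening: 0.0852
```

```bash
python3 - <<'E'
from h import *
where();move(bw(82,0,263),tilt(15));st()
E
```

```text
t 15.15 box [ 72.7  -4.2 278.8] tip z 105.8 F [-1.  -0.2 -0.2] open 0.0852
shift cm [-1.32  0.42  1.26] turn deg [ 0.2  -0.92 -0.42]
{'t': 15.15, 'q': [-0.4682, 0.2972, 1.5614, -0.1565, 1.5144, -2.1524], 'tool_pos': [0.6137, -0.2457, 0.2788], 'tool_rot': [0.201, -2.8571, 0.026], 'contact_force': [-0.962, -0.1809, -0.1874], 'opening': 0.0852}
```

Emit:
jog_arm([
  [[-1.3,0.45,0.6],[0.2,-0.9,-0.4]],
  [[0,0,2],[0,0,0]],
  [[0,0,2],[0,0,0]],
  [[0,0,0.5],[0,0,0]],
  [[0,0,0],[0,0,0]],
], grip_force=25)

```text
t: 15.65
tool_pos: [0.6078, -0.2445, 0.2189]
tool_rot: [0.21, -2.867, 0.022]
contact_force: [-0.3, 0.1, 1.3]
opening: 0.0853
```

```bash
python3 - <<'E'
from h import *
where();move(bw(66.6,0,205.2),tilt(15));snap('wrist','w19');snap('side','s19')
E
```

```text
t 15.65 box [ 67.1  -2.1 218.9] tip z 45.9 F [-0.3  0.1  1.3] open 0.0853
shift cm [-0.32  0.2   1.33] turn deg [ 0.29 -0.3  -0.1 ]
```

View pics/w19.png

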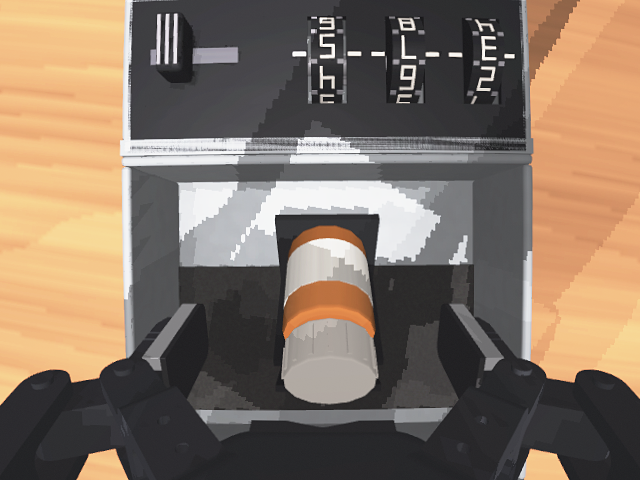

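View pics/s19.png

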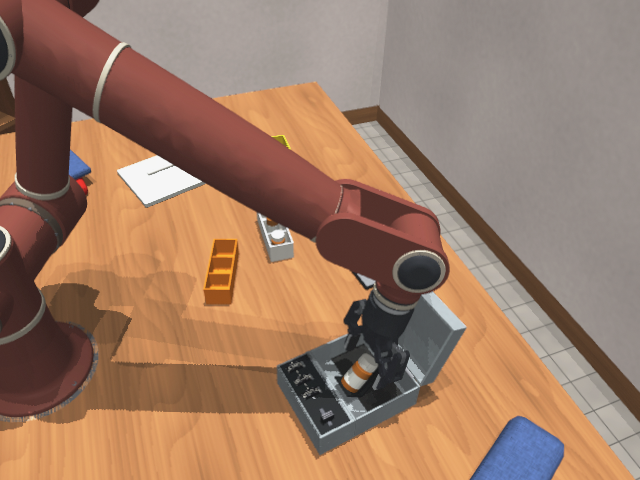

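Emit:
jog_arm([
  [[-0.3,0.1,0.8],[0.3,-0.3,0]],
  [[0,0.1,0.5],[0,0,0]],
  [[0,0,0.1],[0,0,0]],
])

```text
t: 16.05
tool_pos: [0.6085, -0.2433, 0.2084]
tool_rot: [0.211, -2.88, 0.035]
contact_force: [0.6, -0.1, 0.5]
opening: 0.0851
```

```bash
python3 - <<'E'
from h import *
where();move(bw(66.6,0,205.2),tilt(15))
E
```

```text
t 16.05 box [ 67.9  -1.  208.4] tip z 35.4 F [ 0.6 -0.1  0.5] open 0.0851
shift cm [0.04 0.11 0.34] turn deg [-0.3   0.41 -0.17]
```

Emit:
jog_arm([
  [[0,0.1,0.3],[-0.3,0.4,0]],
  [[0,0,0],[0,0,0]],
])

```text
t: 16.25
tool_pos: [0.6077, -0.2422, 0.2055]
tool_rot: [0.21, -2.873, 0.028]
contact_force: [-0.2, 0.2, -0.0]
opening: 0.0853
```

Emit:
jog_arm([
  [[0,0,0],[0,0,0]],
  [[0,0,0],[0,0,0]],
  [[0,0,0],[0,0,0]],
  [[0,0,0],[0,0,0]],
  [[0,0,0],[0,0,0]],
], fingers=-1, grip_force=30)

```text
t: 16.75
tool_pos: [0.6081, -0.2422, 0.2062]
tool_rot: [0.21, -2.873, 0.029]
contact_force: [-0.0, 0.6, -0.4]
opening: 0.0348
```

```bash
python3 - <<'E'
from h import *
where();move(bw(66.6,0,205.2),tilt(15));snap('wrist','w20')
E
```

```text
t 16.75 box [6.770e+01 1.000e-01 2.062e+02] tip z 33.2 F [-0.   0.6 -0.4] open 0.0348
shift cm [ 0.08 -0.01  0.12] turn deg [-0.02  0.04 -0.15]
```

View pics/w20.png

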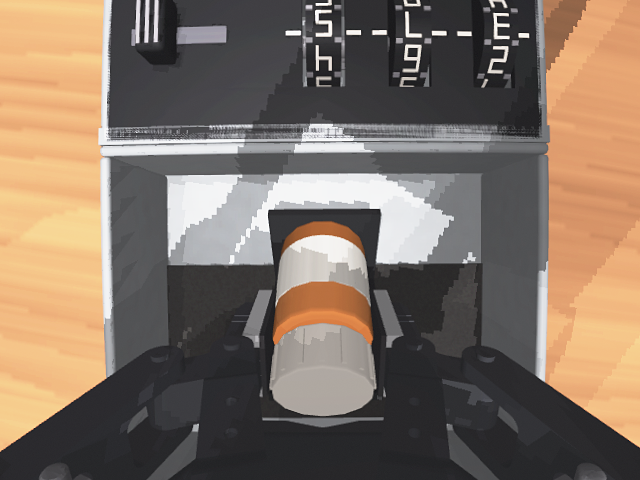

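Emit:
jog_arm([
  [[-0.4,0,-0.9],[0,0,0]],
  [[-0.6,0,-1.4],[0,0,0]],
  [[-0.6,0,-1.4],[0,0,0]],
  [[-0.3,0,-0.7],[0,0,0]],
])

```text
t: 17.2
tool_pos: [0.6394, -0.2374, 0.2459]
tool_rot: [0.21, -2.873, 0.028]
contact_force: [0.4, 0.1, -1.3]
opening: 0.0352
```

```bash
python3 - <<'E'
from h import *
where();snap('wrist','w21');snap('side','s21')
E
```

```text
t 17.2 box [9.930e+01 2.000e-01 2.459e+02] tip z 72.9 F [ 0.4  0.1 -1.3] open 0.0352
```

View pics/w21.png

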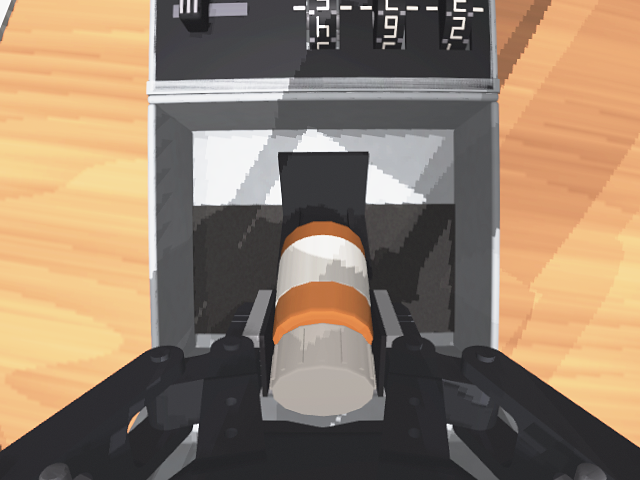

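View pics/s21.png

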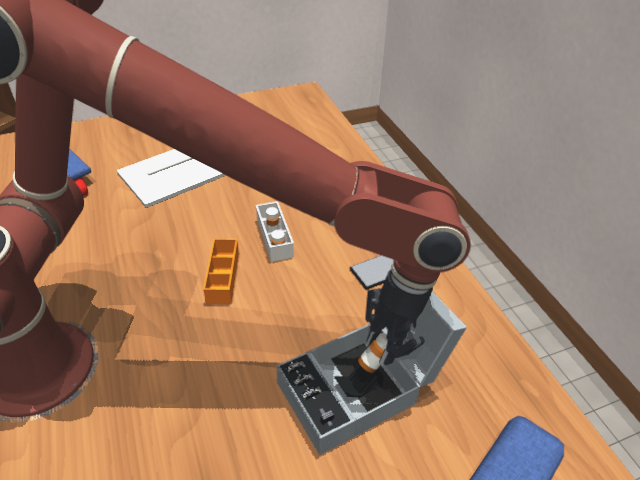

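```bash
cat >> h.py <<'E'
Rg=tilt(15); JT=Rg.T@(bw(0,0,22)-bw(67.7,.1,206.2)); ay=np.r_[np.sin(np.radians(40))*EX,np.cos(np.radians(40))]; JA=Rg.T@ay
def jar(o):
    Rt=R.from_rotvec(o['tool_rot']).as_matrix(); return o['tool_pos']+Rt@JT, Rt@JA
E
python3 - <<'E'
from h import *
print(JT,JA)
t=load('t0')
for uv in [(325,168),(358,222),(338,345),(307,330)]: print(onz(t,uv,0.01))
print(jar(ctrl.get_obs()))
T=tilt(-25); tp=np.array([.53,-.03,.03])-T@JT; print(tp)
move(tp,T)
E
```

```text
[ 1.77187103e-02 -1.00000000e-04  1.95445587e-01] [-4.22618262e-01 -3.23244406e-18 -9.06307787e-01]
[0.8125926  0.05598603 0.01      ]
[ 0.66793774 -0.02871699  0.01      ]
[0.34965176 0.02855108 0.01      ]
[0.38890482 0.10796134 0.01      ]
(array([ 0.57256326, -0.24757003,  0.06176662]), array([0.63530458, 0.09394364, 0.76652638]))
[ 0.46417584 -0.03973638  0.21462211]
shift cm [13.16 22.12  6.75] turn deg [ -0.06 -39.96  -0.14]
```

Emit:
jog_arm([
  [[0.6,0,-2.5],[0,0,0]],
  [[1.3,0,-4.5],[0,0,0]],
  [[2,0,-4.3],[0,0,0]],
  [[1.5,2,-2],[0,-2,0]],
])

```text
t: 17.7
tool_pos: [0.6181, -0.2207, 0.3848]
tool_rot: [0.211, -2.896, 0.015]
contact_force: [0.1, 0.1, -0.3]
opening: 0.0348
```

```bash
python3 - <<'E'
from h import *
where();print(jar(ctrl.get_obs()))
T=tilt(-25); tp=np.array([.53,-.03,.03])-T@JT; print(tp)
move(tp,T)
E
```

```text
t 17.7 box [ 80.7  19.9 384.8] tip z 211.8 F [ 0.1  0.1 -0.3] open 0.0348
(array([ 0.55529664, -0.22862042,  0.1990906 ]), array([0.61864859, 0.08476908, 0.78108138]))
[ 0.46417584 -0.03973638  0.21462211]
shift cm [ 8.22 20.01 19.65] turn deg [  0.39 -38.64  -0.24]
```

Emit:
jog_arm([
  [[1,4,0],[0.3,-2,0]],
  [[1.3,4,0],[0,-5,0]],
  [[1.5,3.6,1.5],[0,-8,0]],
  [[1,3.6,2.5],[0,-8,0]],
  [[0.5,3,3],[0,-8,0]],
  [[0,1.5,3],[0,-6,0]],
  [[0,0,0],[0,0,0]],
])

```text
t: 18.4
tool_pos: [0.5484, -0.0249, 0.297]
tool_rot: [-0.195, 2.692, 0.038]
contact_force: [-0.7, -0.8, -2.1]
opening: 0.0352
```

```bash
python3 - <<'E'
from h import *
where();print(jar(ctrl.get_obs()))
T=tilt(-25); tp=np.array([.53,-.03,.015])-T@JT; print(tp)
move(tp,T);snap('side','s22');snap('wrist','w22')
E
```

```text
t 18.4 box [ 40.7 223.8 297. ] tip z 124.0 F [-0.7 -0.8 -2.1] open 0.0352
(array([ 0.61563816, -0.01608981,  0.11289165]), array([-0.00770271,  0.0032636 ,  0.99996501]))
[ 0.46417584 -0.03973638  0.19962211]
shift cm [11.9  -0.22  5.13] turn deg [-0.33  0.41 -0.13]
```

View pics/s22.png

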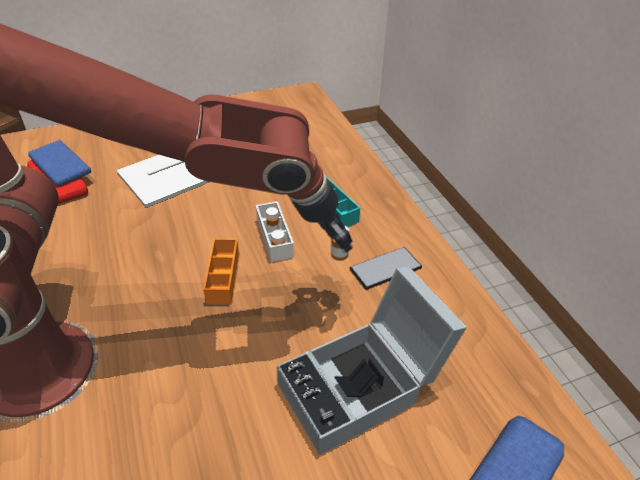

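View pics/w22.png

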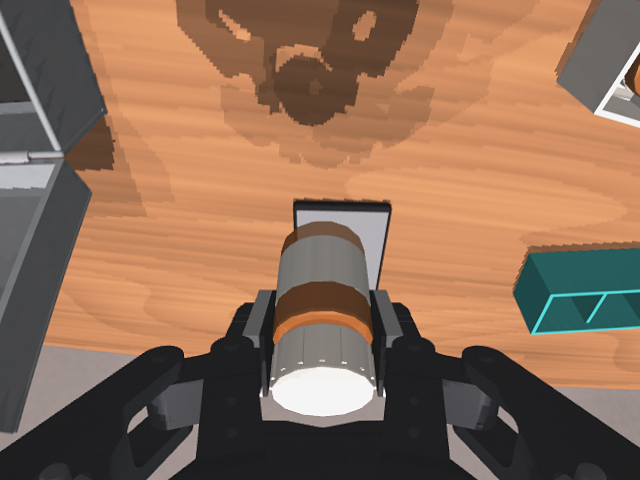

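Emit:
jog_arm([
  [[3.8,-0.1,-1.7],[-0.3,0.4,0]],
  [[3.8,0,-1.7],[0,0,0]],
  [[2.2,0,3],[0,0,0]],
  [[1.6,0,3.4],[0,0,0]],
  [[0.5,0,1.2],[0,0,0]],
  [[0,0,0],[0,0,0]],
])

```text
t: 19.1
tool_pos: [0.4673, -0.0482, 0.2273]
tool_rot: [-0.193, 2.676, 0.022]
contact_force: [-0.3, -0.6, 0.1]
opening: 0.0349
```

```bash
python3 - <<'E'
from h import *
where();p,a=jar(ctrl.get_obs());print(p,a)
T=tilt(-25); tp=np.array([p[0],p[1],.002])-T@JT; print(tp)
move(tp,T);snap('side','s23')
c=load('s23');cv2.imwrite('pics/z23.png',cv2.resize(c['im'][150:330,200:420],None,fx=3.3,fy=3.3)[:,:,::-1])
E
```

```text
t 19.1 box [-43.  212.7 227.3] tip z 54.3 F [-0.3 -0.6  0.1] open 0.0349
[ 0.53767839 -0.04136787  0.04428943] [-0.02453976  0.01266123  0.99961867]
[ 0.47185423 -0.05110425  0.18662211]
shift cm [ 1.43 -0.28  3.84] turn deg [-1.03  1.29 -0.03]
```

View pics/z23.png

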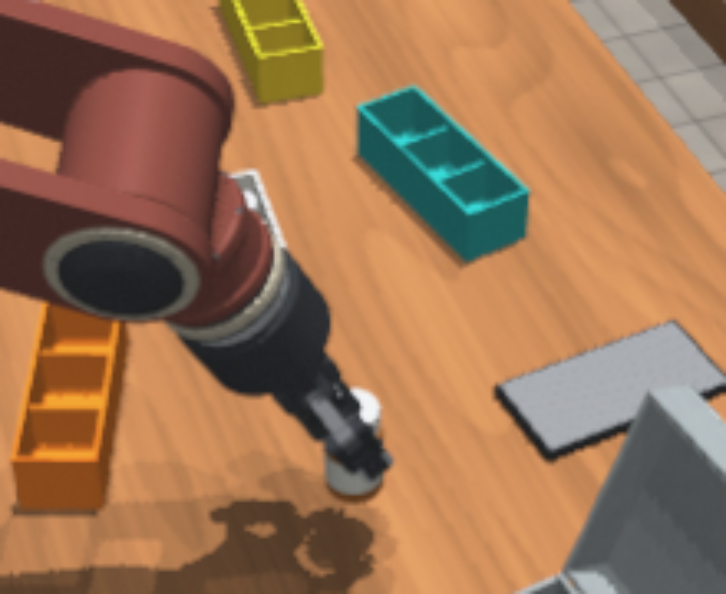

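Emit:
jog_arm([
  [[0.6,0,1.5],[-1,1.2,0]],
  [[0.6,0,1.3],[0,0,0]],
  [[0.2,0,0.5],[0,0,0]],
  [[0,0,0],[0,0,0]],
])

```text
t: 19.55
tool_pos: [0.4759, -0.0506, 0.2011]
tool_rot: [-0.201, 2.684, 0.037]
contact_force: [1.0, -0.1, -0.5]
opening: 0.035
```

```bash
python3 - <<'E'
from h import *
where();p,a=jar(ctrl.get_obs());print(p,a)
T=tilt(-25); tp=np.array([p[0],p[1],.000])-T@JT
move(tp,T);snap('side','s24')
c=load('s24');cv2.imwrite('pics/z24.png',cv2.resize(c['im'][220:330,250:360],None,fx=5,fy=5)[:,:,::-1])
E
```

```text
t 19.55 box [-34.7 209.2 201.1] tip z 28.1 F [ 1.  -0.1 -0.5] open 0.035
[ 0.5446077  -0.04163635  0.01751103] [-0.01548872  0.00425738  0.99987098]
shift cm [ 0.48 -0.11  1.6 ] turn deg [-0.34  0.84  0.14]
```

View pics/z24.png

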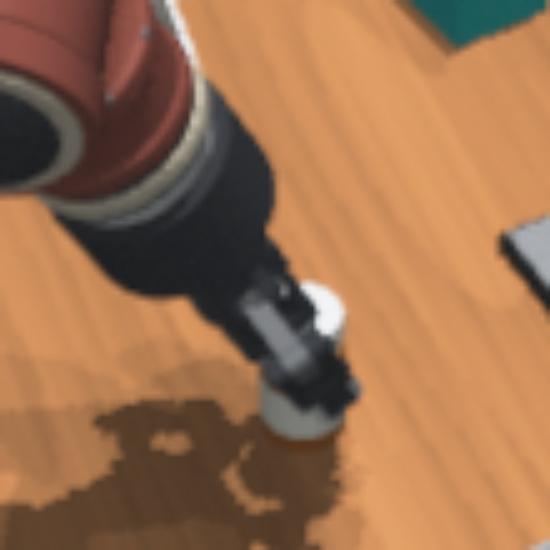

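Emit:
jog_arm([
  [[0.4,0,0.8],[-0.3,0.8,0]],
  [[0.2,0,0.4],[0,0,0]],
  [[0.1,0,0.2],[0,0,0]],
  [[0,0,0],[0,0,0]],
])

```text
t: 20.0
tool_pos: [0.4773, -0.0511, 0.1877]
tool_rot: [-0.205, 2.693, 0.04]
contact_force: [0.7, -0.2, -2.0]
opening: 0.0349
```

```bash
python3 - <<'E'
from h import *
where();p,a=jar(ctrl.get_obs());print(p,a)
T=tilt(-25); tp=np.array([p[0],p[1],.000])-T@JT
move(tp,T)
E
```

```text
t 20.0 box [-33.4 208.5 187.7] tip z 14.7 F [ 0.7 -0.2 -2. ] open 0.0349
[ 0.54408794 -0.04175243  0.00339254] [-0.00524602  0.00309957  0.99998144]
shift cm [ 0.05 -0.05  0.32] turn deg [-0.14  0.27  0.22]
```

Emit:
jog_arm([
  [[0.08,0,0.2],[-0.1,0.3,0]],
  [[0.06,0,0.15],[0,0,0]],
  [[0.04,0,0.1],[0,0,0]],
])

```text
t: 20.3
tool_pos: [0.4784, -0.0512, 0.1842]
tool_rot: [-0.206, 2.697, 0.042]
contact_force: [-7.7, 1.4, 12.9]
opening: 0.0347
```

```bash
python3 - <<'E'
from h import *
where();p,a=jar(ctrl.get_obs());print(p,a)
E
```

```text
t 20.3 box [-32.4 208.2 184.2] tip z 11.2 F [-7.7  1.4 12.9] open 0.0347
[ 5.44458633e-01 -4.15995495e-02 -3.37736047e-04] [-0.00157041  0.00211018  0.99999654]
```

Emit:
jog_arm([
  [[0,0,-0.05],[0,0,0]],
  [[0,0,0],[0,0,0]],
])

```text
t: 20.5
tool_pos: [0.4784, -0.0512, 0.185]
tool_rot: [-0.206, 2.696, 0.042]
contact_force: [-0.5, 0.2, 0.3]
opening: 0.0348
```

Emit:
jog_arm([
  [[0,0,0],[0,0,0]],
  [[0,0,0],[0,0,0]],
  [[0,0,0],[0,0,0]],
  [[0,0,0],[0,0,0]],
], fingers=0.6)

```text
t: 20.9
tool_pos: [0.4784, -0.0512, 0.185]
tool_rot: [-0.206, 2.696, 0.042]
contact_force: [-0.9, -0.3, -0.1]
opening: 0.0682
```

```bash
python3 - <<'E'
from h import *
where();snap('wrist','w25')
E
```

```text
t 20.9 box [-32.4 208.1 185. ] tip z 12.0 F [-0.9 -0.3 -0.1] open 0.0682
```

View pics/w25.png

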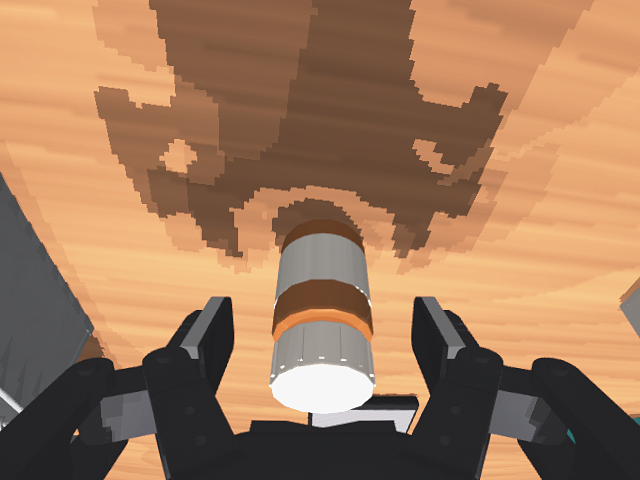

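Emit:
jog_arm([
  [[0,0,-1.5],[0,0,0]],
  [[0,0,-3],[0,0,0]],
  [[0,0,-4],[0,0,0]],
  [[0,0,-4],[0,4,0]],
  [[-2,0,-2],[0,7,0]],
  [[-2,0,-1],[0,7,0]],
  [[-2,0,0],[0,7,0]],
])

```text
t: 21.65
tool_pos: [0.4695, -0.0517, 0.3462]
tool_rot: [0.23, -3.12, 0.008]
contact_force: [-0.6, -0.1, -1.1]
opening: 0.0685
```

```bash
python3 - <<'E'
from h import *
where();
b=np.radians(86);move([.544,-.0416,.173+.12],down([np.cos(b),np.sin(b)]));move([.544,-.0416,.173+.12],down(-EX));snap('side','s26')
c=load('s26');cv2.imwrite('pics/z26.png',cv2.resize(c['im'][150:330,200:420],None,fx=3.3,fy=3.3)[:,:,::-1])
E
```

```text
t 21.65 box [-41.2 209.  346.2] tip z 173.2 F [-0.6 -0.1 -1.1] open 0.0685
shift cm [-7.58 -0.07  5.22] turn deg [ -0.85  -0.31 102.43]
shift cm [-7.58 -0.07  5.22] turn deg [-0.25 -0.75 -0.07]
```

View pics/z26.png

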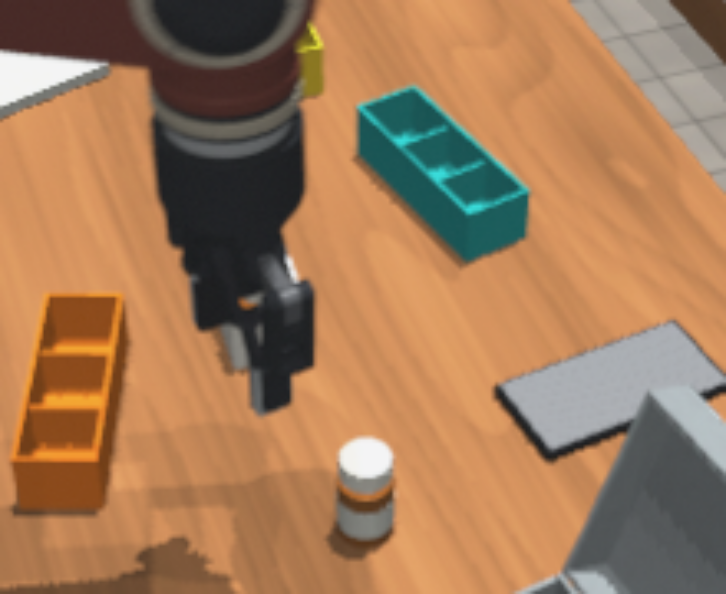

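Emit:
jog_arm([
  [[0,0,0],[-0.3,-0.7,8.5]],
  [[0,0,0],[0,0,8.5]],
  [[0,0,0],[0,0,8.5]],
  [[0,0,0],[0,0,8.5]],
  [[0,0,0],[0,0,8.5]],
  [[0,0,0],[0,0,8.5]],
  [[0,0,0],[0,0,8.5]],
  [[0,0,0],[0,0,8.5]],
])

```text
t: 22.5
tool_pos: [0.4709, -0.051, 0.3412]
tool_rot: [-1.583, -2.713, -0.009]
contact_force: [0.5, 0.1, 0.8]
opening: 0.0683
```

Emit:
jog_arm([
  [[0,0,0],[0,0,8.5]],
  [[0,0,0],[0,0,8.5]],
  [[0,0,0],[0,0,8.5]],
  [[0,0,0],[0,0,8.5]],
  [[0,0,0],[0,0,0]],
])

```text
t: 23.0
tool_pos: [0.4685, -0.0509, 0.3377]
tool_rot: [-2.312, -2.122, -0.014]
contact_force: [0.2, -0.4, 0.1]
opening: 0.0682
```

```bash
python3 - <<'E'
from h import *
where();
b=np.radians(86);move([.544,-.0416,.173+.12],down([np.cos(b),np.sin(b)]))
snap('wrist','w27');snap('top','t27')
E
```

```text
t 23.0 box [-42.1 210.  337.7] tip z 164.7 F [ 0.2 -0.4  0.1] open 0.0682
shift cm [1.53 7.42 4.51] turn deg [ 0.23 -0.51 -0.91]
```

View pics/w27.png

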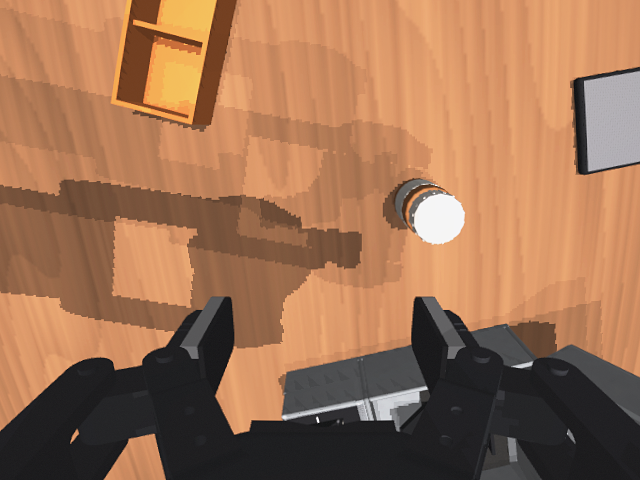

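View pics/t27.png

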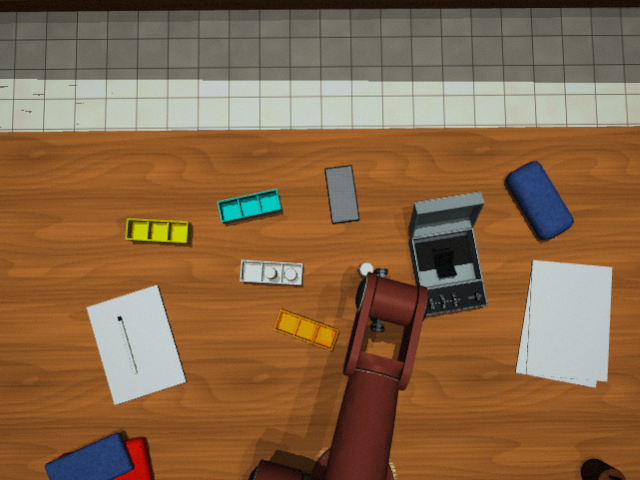

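```bash
python3 - <<'E'
from h import *
c=load('w27');im=c['im']
m=((im.min(2)>225)).astype(np.uint8);m[:,:380]=0;m[:,480:]=0;m[:170]=0;m[260:]=0
cs,_=cv2.findContours(m,cv2.RETR_EXTERNAL,cv2.CHAIN_APPROX_NONE);cc=max(cs,key=cv2.contourArea)
(u,v),r=cv2.minEnclosingCircle(cc);M=cv2.moments(cc);u,v=M['m10']/M['m00'],M['m01']/M['m00']
P=onz(c,(u,v),.066);print(u,v,r,P,'dia',np.linalg.norm(onz(c,(u+r,v),.066)-P)*2)
b=np.radians(86);move(np.r_[P[:2],.173+.08],down([np.cos(b),np.sin(b)]))
E
```

```text
438.97109619686796 218.43507829977628 26.627286911010742 [ 0.54395095 -0.04178769  0.066     ] dia 0.03413557755657497
shift cm [1.45 7.4  8.52] turn deg [ 0.21 -0.49 -0.75]
```

Emit:
jog_arm([
  [[0.5,2.5,0],[0.2,-0.5,-0.7]],
  [[0.5,2.5,1],[0,0,0]],
  [[0.4,2.3,2],[0,0,0]],
  [[0,0,2.5],[0,0,0]],
  [[0,0,1.5],[0,0,0]],
  [[0,0,0],[0,0,0]],
])

```text
t: 23.7
tool_pos: [0.5455, -0.042, 0.2662]
tool_rot: [2.277, 2.158, 0.007]
contact_force: [-0.4, -0.3, -0.4]
opening: 0.0686
```

```bash
python3 - <<'E'
from h import *
where();
b=np.radians(86);move([.544,-.0417,.222],down([np.cos(b),np.sin(b)]))
E
```

```text
t 23.7 box [ 35.3 207.4 266.2] tip z 93.2 F [-0.4 -0.3 -0.4] open 0.0686
shift cm [ 0.02 -0.18  4.42] turn deg [ 0.36 -0.    0.91]
```

Emit:
jog_arm([
  [[0,-0.18,1.5],[0.3,0,0.9]],
  [[0,0,1.5],[0,0,0]],
  [[0,0,1.2],[0,0,0]],
  [[0,0,0.3],[0,0,0]],
  [[0,0,0],[0,0,0]],
])

```text
t: 24.2
tool_pos: [0.5436, -0.0421, 0.219]
tool_rot: [2.294, 2.143, 0.003]
contact_force: [-0.3, -0.0, -0.3]
opening: 0.0688
```

```bash
python3 - <<'E'
from h import *
where();
b=np.radians(86);move([.544,-.0417,.222],down([np.cos(b),np.sin(b)]));snap('wrist','w28')
E
```

```text
t 24.2 box [ 33.5 207.5 219. ] tip z 46.0 F [-0.3 -0.  -0.3] open 0.0688
shift cm [ 0.04  0.04 -0.3 ] turn deg [ 0.17 -0.    0.1 ]
```

View pics/w28.png

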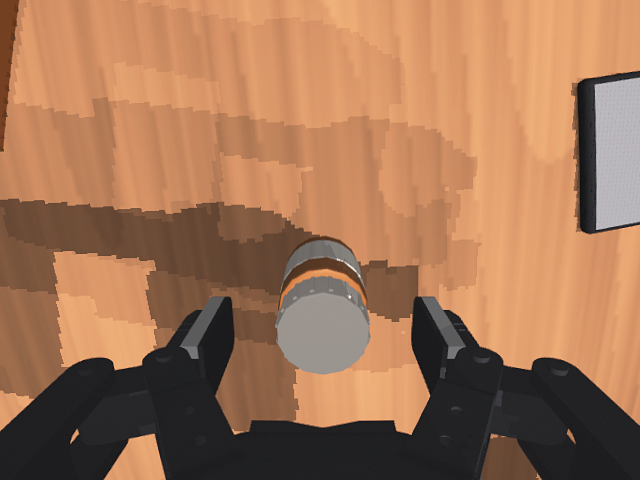

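Emit:
jog_arm([
  [[0,0,-0.4],[0.1,0,0]],
  [[0,0,0],[0,0,0]],
])

```text
t: 24.45
tool_pos: [0.5441, -0.0422, 0.2247]
tool_rot: [2.294, 2.143, 0.003]
contact_force: [1.1, -0.2, -0.2]
opening: 0.0687
```

Emit:
jog_arm([
  [[0,0,0],[0,0,0]],
  [[0,0,0],[0,0,0]],
  [[0,0,0],[0,0,0]],
  [[0,0,0],[0,0,0]],
  [[0,0,0],[0,0,0]],
], fingers=-1, grip_force=35)

```text
t: 24.95
tool_pos: [0.5448, -0.0423, 0.2265]
tool_rot: [2.292, 2.141, 0.006]
contact_force: [0.3, 1.2, -0.5]
opening: 0.0317
```

```bash
python3 - <<'E'
from h import *
where();snap('wrist','w29');snap('side','s29')
c=load('s29');cv2.imwrite('pics/z29.png',cv2.resize(c['im'][180:330,220:420],None,fx=3.3,fy=3.3)[:,:,::-1])
E
```

```text
t 24.95 box [ 34.6 207.2 226.5] tip z 53.5 F [ 0.3  1.2 -0.5] open 0.0317
```

View pics/w29.png

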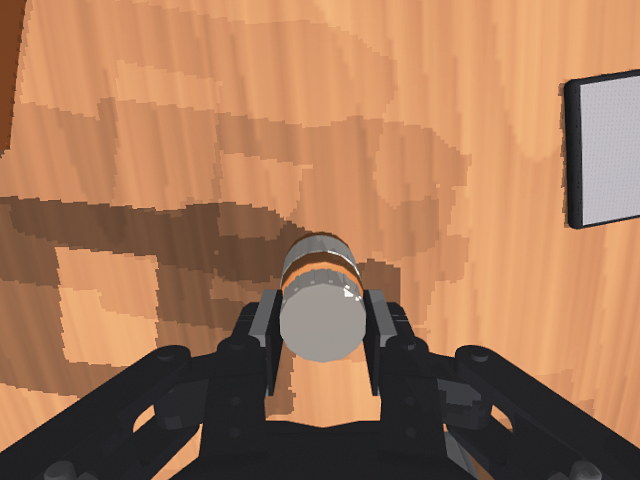

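View pics/z29.png

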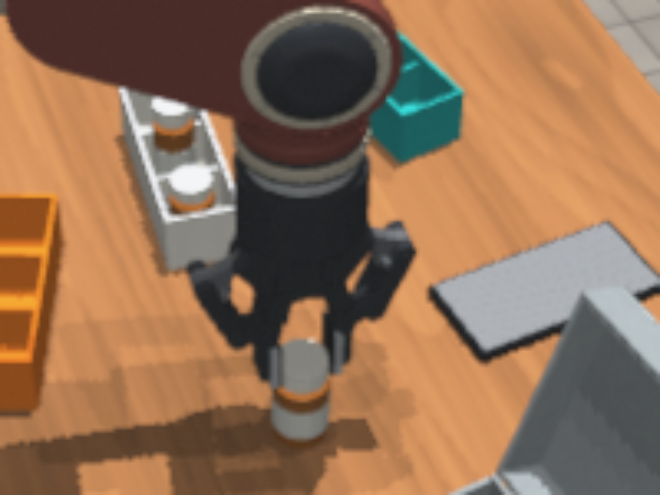

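Emit:
jog_arm([
  [[0,0,-2],[0,0,0]],
  [[0,0,-4],[0,0,0]],
  [[0,0,-4],[0,0,0]],
  [[2,0,-2],[0,0,0]],
  [[4,0,0],[0,0,0]],
  [[4,0,0],[0,0,0]],
  [[4,0,0],[0,0,0]],
  [[0,0,0],[0,0,0]],
])

```text
t: 25.85
tool_pos: [0.5535, 0.101, 0.3502]
tool_rot: [2.299, 2.138, 0.006]
contact_force: [-0.1, -0.9, -0.6]
opening: 0.0317
```

```bash
python3 - <<'E'
from h import *
where();st();snap('wrist','w30')
E
```

```text
t 25.85 box [ 64.4 347.6 350.2] tip z 177.2 F [-0.1 -0.9 -0.6] open 0.0317
{'t': 25.85, 'q': [0.0481, -0.0569, 1.8146, 0.0009, 1.3795, 0.1204], 'tool_pos': [0.5535, 0.101, 0.3502], 'tool_rot': [2.2989, 2.1381, 0.0061], 'contact_force': [-0.1358, -0.9137, -0.5759], 'opening': 0.0317}
```

View pics/w30.png

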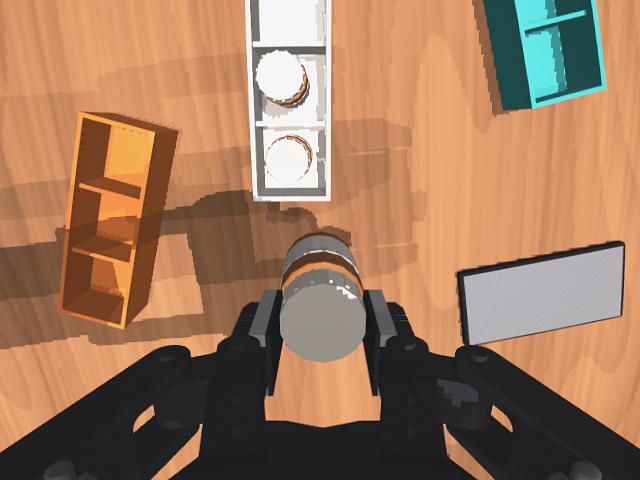

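Emit:
jog_arm([
  [[3,-0.5,0],[0,0,0]],
  [[4,-0.5,0],[0,0,0]],
  [[0,0,0],[0,0,0]],
])

```text
t: 26.2
tool_pos: [0.5489, 0.1692, 0.3491]
tool_rot: [2.303, 2.131, 0.001]
contact_force: [0.5, -0.4, -0.1]
opening: 0.0315
```

```bash
python3 - <<'E'
from h import *
where();st();snap('wrist','w31')
E
```

```text
t 26.2 box [ 69.9 415.7 349.1] tip z 176.1 F [ 0.5 -0.4 -0.1] open 0.0315
{'t': 26.2, 'q': [0.17, -0.0271, 1.7877, -0.0029, 1.3785, 0.2479], 'tool_pos': [0.5489, 0.1692, 0.3491], 'tool_rot': [2.3029, 2.1313, 0.0009], 'contact_force': [0.5081, -0.3534, -0.0956], 'opening': 0.0315}
```

View pics/w31.png

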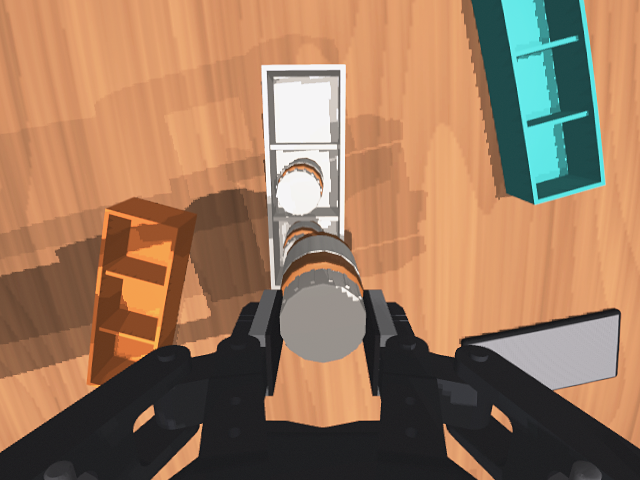

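```bash
python3 - <<'E'
from h import *
c=load('w31')
z=cv2.resize(c['im'][55:160,250:360],None,fx=5,fy=5,interpolation=cv2.INTER_CUBIC);cv2.imwrite('pics/z31.png',z[:,:,::-1])
A,B,C,D=[onz(c,p,.046) for p in [(262.5,65.5),(345.5,65.5),(345,147),(266.5,147)]]
print(A,B,C,D,np.linalg.norm(A-B),np.linalg.norm(C-D),np.linalg.norm(B-C))
P=load('w30')
for p in [(254,201),(330,201)]: print(onz(P,p,.046))
E
```

```text
[0.51966368 0.27796553 0.046     ] [0.57281583 0.27368742 0.046     ] [0.56916842 0.22214043 0.046     ] [0.51650825 0.22633082 0.046     ] 0.05332403474413731 0.05282662828759802 0.05167586476382499
[0.50826175 0.12274116 0.046     ]
[0.56136888 0.11875661 0.046     ]
```

View pics/z31.png

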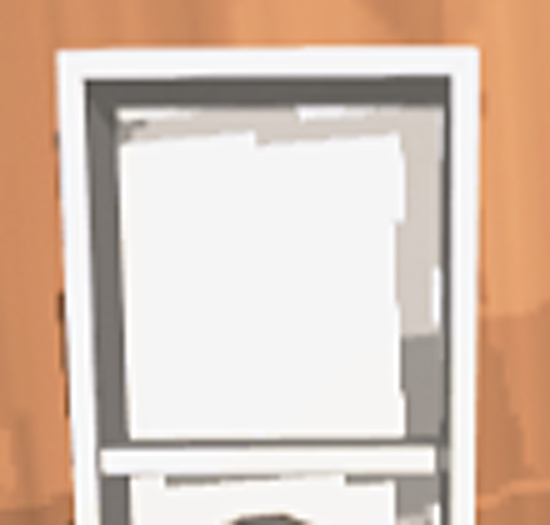

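```bash
python3 - <<'E'
from h import *
c=load('w31');print(onz(c,(303.5,107.5),.046))
b=np.radians(86);move([.5437,.2487,.345],down([np.cos(b),np.sin(b)]))
E
```

```text
[0.54362341 0.24977678 0.046     ]
shift cm [ 8.04 -1.17  0.36] turn deg [ 0.18  0.22 -0.49]
```

Emit:
jog_arm([
  [[3,-0.4,0],[0.2,0.2,-0.5]],
  [[3.5,-0.4,0],[0,0,0]],
  [[1.5,-0.3,0],[0,0,0]],
  [[0,0,0],[0,0,0]],
])

```text
t: 26.65
tool_pos: [0.5455, 0.244, 0.3475]
tool_rot: [2.303, 2.133, -0.007]
contact_force: [-0.7, -0.3, -0.9]
opening: 0.0314
```

```bash
python3 - <<'E'
from h import *
where();st()
b=np.radians(86);move([.5437,.2490,.285],down([np.cos(b),np.sin(b)]))
E
```

```text
t 26.65 box [ 77.6 490.2 347.5] tip z 174.5 F [-0.7 -0.3 -0.9] open 0.0314
{'t': 26.65, 'q': [0.2969, 0.0304, 1.7329, -0.0041, 1.3813, 0.3744], 'tool_pos': [0.5455, 0.244, 0.3475], 'tool_rot': [2.3032, 2.1331, -0.007], 'contact_force': [-0.7408, -0.3486, -0.8735], 'opening': 0.0314}
shift cm [ 0.51 -0.2   6.24] turn deg [-0.08  0.28 -0.39]
```

Emit:
jog_arm([
  [[0.4,-0.2,1],[0,0.3,-0.4]],
  [[0.1,0,2.5],[0,0,0]],
  [[0,0,2],[0,0,0]],
  [[0,0,0],[0,0,0]],
])

```text
t: 27.05
tool_pos: [0.5446, 0.244, 0.2895]
tool_rot: [2.301, 2.138, -0.002]
contact_force: [-0.5, -1.1, -1.6]
opening: 0.0315
```

```bash
python3 - <<'E'
from h import *
where();st()
b=np.radians(86);move([.5437,.2490,.2325],down([np.cos(b),np.sin(b)]));snap('wrist','w32');snap('side','s32')
c=load('s32');cv2.imwrite('pics/z32.png',cv2.resize(c['im'][150:300,200:350],None,fx=4,fy=4)[:,:,::-1])
E
```

```text
t 27.05 box [ 76.7 490.4 289.5] tip z 116.5 F [-0.5 -1.1 -1.6] open 0.0315
{'t': 27.05, 'q': [0.2968, 0.0839, 1.779, -0.0012, 1.2797, 0.3708], 'tool_pos': [0.5446, 0.244, 0.2895], 'tool_rot': [2.3012, 2.1378, -0.0022], 'contact_force': [-0.5158, -1.1351, -1.5721], 'opening': 0.0315}
shift cm [ 0.5  -0.12  5.7 ] turn deg [-0.03  0.08 -0.22]
```

View pics/w32.png

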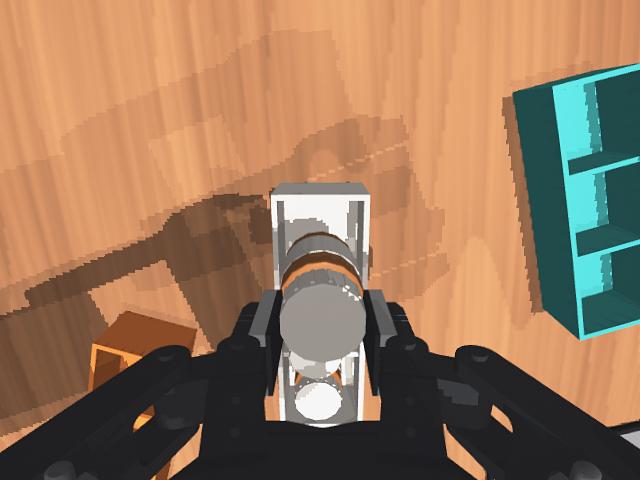

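View pics/z32.png

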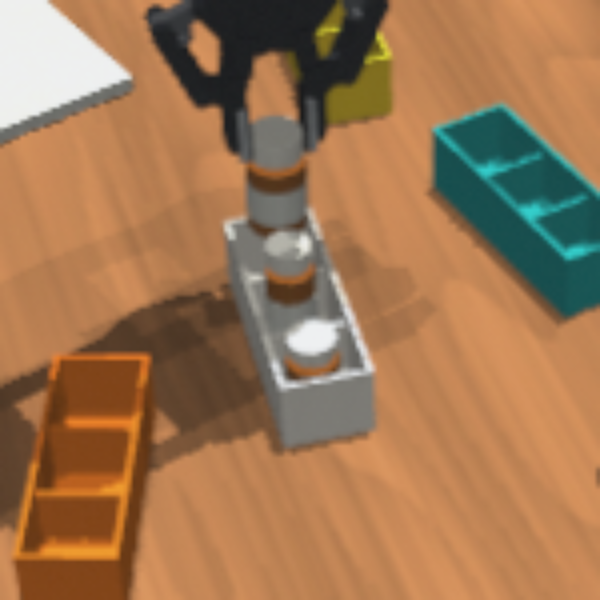

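Emit:
jog_arm([
  [[0.5,-0.1,0],[0,0,-0.2]],
  [[0.2,0,0],[0,0,0]],
  [[0,0,0],[0,0,0]],
])

```text
t: 27.45
tool_pos: [0.5463, 0.2516, 0.2963]
tool_rot: [2.295, 2.138, 0.012]
contact_force: [0.0, -0.2, -0.8]
opening: 0.0314
```

```bash
python3 - <<'E'
from h import *
where();b=np.radians(86);move([.5437,.2490,.2325],down([np.cos(b),np.sin(b)]))
E
```

```text
t 27.45 box [ 79.5 497.6 296.3] tip z 123.3 F [ 0.  -0.2 -0.8] open 0.0314
shift cm [-0.29 -0.3   6.37] turn deg [ 0.52 -0.14 -0.07]
```

Emit:
jog_arm([
  [[-0.3,-0.3,0.8],[0.5,-0.1,0]],
  [[0,0,0.5],[0,0,0]],
  [[0,0,0],[0,0,0]],
])

```text
t: 27.75
tool_pos: [0.5432, 0.2489, 0.2838]
tool_rot: [2.298, 2.142, 0.004]
contact_force: [-0.6, -0.3, -1.6]
opening: 0.0312
```

```bash
python3 - <<'E'
from h import *
where();b=np.radians(86);move([.5437,.2490,.2325],down([np.cos(b),np.sin(b)]))
E
```

```text
t 27.75 box [ 76.1 495.4 283.8] tip z 110.8 F [-0.6 -0.3 -1.6] open 0.0312
shift cm [0.   0.04 5.13] turn deg [ 0.12 -0.08 -0.03]
```

Well centred. Descending in stages.

Emit:
jog_arm([
  [[0,0,1],[0,0,0]],
  [[0,0,1],[0,0,0]],
  [[0,0,0.5],[0,0,0]],
  [[0,0,0],[0,0,0]],
])

```text
t: 28.15
tool_pos: [0.5428, 0.2488, 0.2554]
tool_rot: [-2.298, -2.142, -0.001]
contact_force: [-0.4, 0.6, -0.1]
opening: 0.0315
```

```bash
python3 - <<'E'
from h import *
where();b=np.radians(86);move([.5437,.2490,.2325],down([np.cos(b),np.sin(b)]))
E
```

```text
t 28.15 box [ 75.6 495.4 255.4] tip z 82.4 F [-0.4  0.6 -0.1] open 0.0315
shift cm [0.02 0.09 2.29] turn deg [ 0.02 -0.04 -0.03]
```

Emit:
jog_arm([
  [[0,0.08,1],[0,0,0]],
  [[0,0,0.7],[0,0,0]],
  [[0,0,0.3],[0,0,0]],
  [[0,0,0],[0,0,0]],
])

```text
t: 28.55
tool_pos: [0.5436, 0.2487, 0.2331]
tool_rot: [-2.298, -2.142, -0.0]
contact_force: [-0.3, -0.2, -0.6]
opening: 0.0314
```

```bash
python3 - <<'E'
from h import *
where();b=np.radians(86);move([.5437,.2490,.2315],down([np.cos(b),np.sin(b)]))
E
```

```text
t 28.55 box [ 76.5 495.2 233.1] tip z 60.1 F [-0.3 -0.2 -0.6] open 0.0314
shift cm [0.03 0.   0.16] turn deg [-0.02 -0.02 -0.03]
```

Emit:
jog_arm([
  [[0,0,0.15],[0,0,0]],
  [[0,0,0.12],[0,0,0]],
])

```text
t: 28.75
tool_pos: [0.544, 0.249, 0.2315]
tool_rot: [-2.298, -2.141, -0.001]
contact_force: [-3.9, 0.2, 6.9]
opening: 0.0316
```

```bash
python3 - <<'E'
from h import *
where()
E
```

```text
t 28.75 box [ 76.9 495.4 231.5] tip z 58.5 F [-3.9  0.2  6.9] open 0.0316
```

On the cell floor, at the expected TCP height of 0.2315 m with 7 N of contact. Opening only as far as needed.

Emit:
jog_arm([
  [[0,0,0],[0,0,0]],
  [[0,0,0],[0,0,0]],
  [[0,0,0],[0,0,0]],
  [[0,0,0],[0,0,0]],
], fingers=0.3)

```text
t: 29.15
tool_pos: [0.5446, 0.2491, 0.2327]
tool_rot: [2.297, 2.141, 0.005]
contact_force: [0.3, 0.0, -0.6]
opening: 0.0552
```

Emit:
jog_arm([
  [[0,0,-1.5],[0,0,0]],
  [[0,0,-3],[0,0,0]],
  [[0,0,-4],[0,0,0]],
  [[0,0,-4],[0,0,0]],
  [[0,0,0],[0,0,0]],
])

```text
t: 29.65
tool_pos: [0.5438, 0.2487, 0.3647]
tool_rot: [2.298, 2.142, 0.003]
contact_force: [0.3, -1.0, 1.4]
opening: 0.0556
```

```bash
python3 - <<'E'
from h import *
where();snap('wrist','w33');snap('side','s33');snap('top','t33')
E
```

```text
t 29.65 box [ 76.6 495.2 364.7] tip z 191.7 F [ 0.3 -1.   1.4] open 0.0556
```

View pics/w33.png

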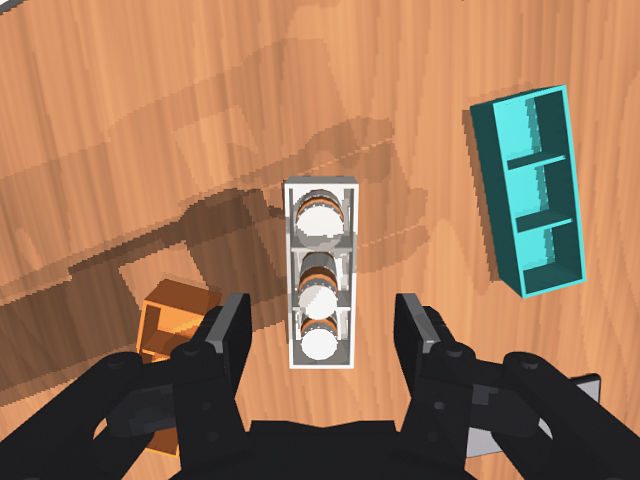

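View pics/s33.png

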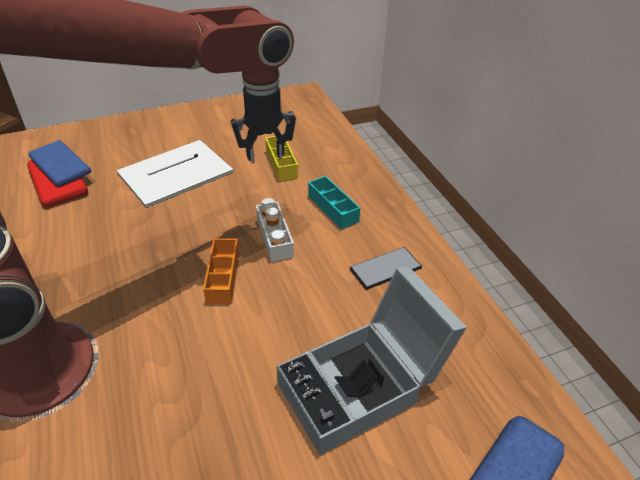

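```bash
python3 - <<'E'
from h import *
c=load('w18');print(wb(onz(c,(237,219),.072)))
c=load('w33');im=c['im']
m=(im.min(2)>205).astype(np.uint8);m[:, :296]=0;m[:,346:]=0;m[:200]=0;m[240:]=0
cs,_=cv2.findContours(m,cv2.RETR_EXTERNAL,cv2.CHAIN_APPROX_NONE);cc=max(cs,key=cv2.contourArea);(u,v),r=cv2.minEnclosingCircle(cc)
P=onz(c,(u,v),.071);print(u,v,r,P,'dia',2*np.linalg.norm(onz(c,(u+r,v),.071)-P))
z=cv2.resize(im[170:380,270:370],None,fx=3,fy=2.8);cv2.imwrite('pics/z33.png',z[:,:,::-1])
a=load('t0')['im'][160:300,230:365].astype(int);b=load('t33')['im'][160:300,230:365].astype(int)
print('changed px around phone', (np.abs(a-b).max(2)>40)[0:70,90:].sum())
E
```

```text
[-79.7 -54.7  72. ]
320.5595703125 224.639892578125 23.6167049407959 [0.54324184 0.25262933 0.071     ] dia 0.032327314798940215
changed px around phone 0
```

View pics/z33.png

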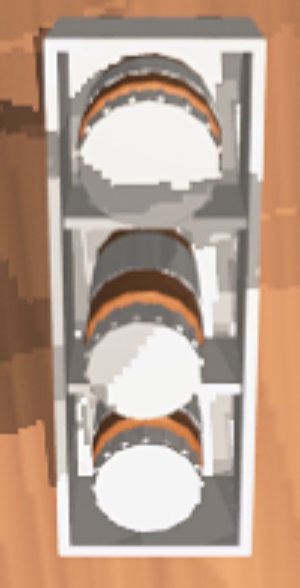

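```bash
python3 - <<'E'
from h import *
print(ctrl.finish_job());where()
E
```

```text
the job is handed in; nothing more can be done
None
the job is handed in; nothing more can be done
```

The job is done and handed in at about 30 s of the 72 s allowed. The box is unlocked and open, and the jar stands upright in the empty cell of the white tray.

- **Wheels and catch:** I dialled the wheels to 3-7-5. I pushed the catch right until the force rose at its stop, and the lid sprang open.
- **Jar:** I lifted it out of its pocket and stood it upright on the bare desk. After letting go, I took it again by the cap and lowered it into the cell.

**Last checks**
- **Wheels:** they read 3-7-5 after the lid opened. The later wrist pictures do not show the box front, so I have no reading of them after the jar was placed.
- **Catch:** its knob measured about 9 mm from its locked position, past the 8 mm that frees the lid. Full travel is 10 mm, and the reading is good to only about 2 mm.
- **Jar in the cell:** the wrist picture shows it upright, with the fingers clear and well above it. Its cap centre measured about 3.5 mm from the cell centre, but part of the cap was in shadow, so that offset may be overstated.
- **Lid and bystanders:** the lid is still open. The phone showed no change against the first top view. I checked the two bottles by eye only; both still stand in their cells.

No check failed, and the highest contact force I read was about 21 N.

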